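Stop the sander and put the finished bridges away

TASK

First press the red mushroom stop button beside the disc sander down until it latches. With it latched, lift the lid of the wooden chest all the way back until it rests on its stop, then put every dark guitar bridge lying on the bench into the chest, lying on the bottom, not standing on end or propped on the rim. Once all are in, twist the button clockwise so that it pops back up; leave the lid open and the other things on the bench where they are.

Things in the scene. Friction and masses are not known exactly. Their poses are not given: they have to be found in the camera images.
- stop_press (a joint): mushroom stop button, downward travel in m: 0 standing up, 0.011 pressed to the bottom; pressed past about 0.0095 and let go, it latches and stays at about 0.0085. Needs about 4 to 9 N. Springs back to 0 when unlatched.
- stop_turn (a joint): turn of the button's head in rad, positive clockwise seen from above, 0 to 1.2; a weak spring slowly returns it to 0. A latched button unlatches at about 0.5 to 0.7 rad.
- stop_top (a point): centre of the top of the red mushroom head, moves with it. Head: round, 38 mm across, its upright gripping rim from 19 to 5 mm below this point, slightly domed above; slim 18 mm stem below. It stands on a yellow box, 90 x 90 mm, 55 mm high, on the sander's right-hand (-y) side; with the button up this point is 34 mm above the box top, latched about 25 mm.
- lid (a joint): chest lid angle in rad: 0 shut, 1.85 on its stop (leaning back past upright). Below about 1.5 it falls shut when let go, beyond upright it falls back on the stop.
- lid_knob (a point): centre of the brass knob at the middle of the lid's front edge: a short bar 20 mm in diameter and 24 mm long lying parallel to the hinge (chest y), 32 mm out from the lid's edge on an 8 mm stem. Moves with the lid; on the closed chest about 76 mm above the bench.
- lid_hinge (a point): a point on the chest's y axis of symmetry at the lid's hinge line (the hinge itself 5 mm lower at lid angle 0), at the far (+x) rim; the hinge line runs along the chest's y. The knob is 192 mm from it. Axes at lid angle 0: as the chest's.
- chest: plywood parts chest fixed to the bench, outside 160 mm (x) by 260 mm (y) by 70 mm high without its lid, walls and floor 8 mm. Origin at the centre of its underside, x from the front (knob side) to the hinge side. Lid: pale wood board with two dark battens, 160 x 260 x 10 mm, 0.3 kg.
- chest_in (a point): centre of the chest's inner floor, 8 mm above the bench, axes as the chest's; the inside is 144 mm (x) by 244 mm (y), the rim 62 mm above this point.
- sander: green bench disc sander, fixed, 360 x 260 mm base, 270 mm high; the yellow stop box is joined to it, centred 30 mm toward -x and 240 mm toward -y of this origin (the underside of the sander).
- bridge0: sanded guitar-bridge, dark rosewood: flat bar 84 mm long (its x) by 22 mm wide (its y), 6 mm thick at the wings, 12 mm thick over the middle 44 mm, white and pale inlays on top. Origin at the centre of its underside, z up through the top. Starts lying flat on the bench. Absent in some runs.
- bridge1: sanded guitar-bridge, dark rosewood: flat bar 84 mm long (its x) by 22 mm wide (its y), 6 mm thick at the wings, 12 mm thick over the middle 44 mm, white and pale inlays on top. Origin at the centre of its underside, z up through the top. Starts lying flat on the bench. Absent in some runs.
- bridge2: sanded guitar-bridge, dark rosewood: flat bar 84 mm long (its x) by 22 mm wide (its y), 6 mm thick at the wings, 12 mm thick over the middle 44 mm, white and pale inlays on top. Origin at the centre of its underside, z up through the top. Starts lying flat on the bench. Absent in some runs.
- bridge3: sanded guitar-bridge, dark rosewood: flat bar 84 mm long (its x) by 22 mm wide (its y), 6 mm thick at the wings, 12 mm thick over the middle 44 mm, white and pale inlays on top. Origin at the centre of its underside, z up through the top. Starts lying flat on the bench. Absent in some runs.
- heel_block: Pale stepped wood block 70 x 40 x 42 mm, origin at its underside. Bystander, to be left where it is.
- glue: White glue bottle, 52 mm across, 150 mm tall, orange cap, origin at its underside. Bystander, to be left where it is.
- wax_tin: Steel tin 64 mm across, 40 mm high, origin at its underside. Bystander, to be left where it is.
- finger_plane: Small brass finger plane 65 x 28 x 40 mm, origin at its underside. Bystander, to be left where it is.
- brush: Brush 150 mm long lying on the bench, along its x. Bystander, to be left where it is.
- screwdriver: Screwdriver 170 mm long lying on the bench, along its x. Bystander, to be left where it is.
- cup: Blue mug, 76 mm across, 85 mm tall, origin at its underside. Bystander, to be left where it is.
Not all that is in view belongs to the job. Leave any green or pink look-alike of the bridge2 alone.

How it is judged:
By the outcome, as a careful person would: the job done as asked, in the order asked, and still so for the second after the job is handed in, with the robot touching nothing.
Of bridge0, bridge1, bridge2, bridge3 only 2 to 4 are there at a start; the rules pass over those that are not, and their reading is None.
At some moment in a run one of bridge0, bridge1, bridge2, bridge3 may be knocked a few centimetres aside while the robot is not near it.
Once in a run the grip may slacken for a moment while it holds something.
It also fails if it takes over 210 s, if anything falls off the work surface, if the arm or the gripper's body presses on something with over 40 N, if the wrist force passes 120 N, or if a joint passes its speed limit or range.

ROBOT

A 6-joint arm with a two-finger parallel gripper is mounted at the origin on the work surface. World frame = base frame: x ahead of the robot, y to its left, z up, the work surface at z = 0. Lengths are in m, angles in rad, forces in N, time in s.
With the tool pointing down it reaches from about 0.4 to 0.925 m from the base axis. Payload 12.5 kg.
Tool frame: the origin (TCP) lies at the very end of the fingers, on their centre line; the grasp point (between the pads) lies 19 mm behind it; z points along the fingers, y is the line along which they close (so a half turn about z gives the same grasp; the last joint's range is limited). The gripper opens to 95 mm and grips with 3 to 60 N. Pads are 20 mm wide; open, the fingers measure 119 mm over their backs; the gripper's body (75 mm by 180 mm) begins 59 mm behind the grasp point.
Start: joints at [-1.405, 0.491, 1.559, -0, 1.092, -0.106], TCP at [0.168, -0.602, 0.215] pointing down, gripper open.
Joint ranges: [-3.1, 3.1], [-0.84, 2.19], [0.05, 2.79], [-1.13, 4.28], [0.06, 2.93], [-2.69, 2.69]. Speed limits (rad/s): [2.22, 2.22, 2.79, 3.14, 3.14, 3.14].

INTERFACE

Orientations are given as a unit quaternion [x, y, z, w].
In Python, from cell import monitor, cams, env gives the robot as it stands.
- The arm moves only by the tool arm_command, never from a script. Its argument "commands" is a list of rows, each a list of 6 numbers: the shift along the tool's x, y, z each as a share of 0.1 m, from -1 to 1, then the turn, a rotation vector about the tool's x, y, z each as a share of pi rad, from -1 to 1. A call has 1 to 20 rows; each row is the pose to reach, as a shift and turn from the pose commanded when the call began, along the tool's axes at that moment, turning the shorter way round; what a row does not reach only later rows make up. A row lasts 1/10 s, in which the tool goes at most 50 mm and 8.59 degrees, less where a joint would pass 70% of its speed; a pose out of reach is approached as far as the arm can. A call with a number of a shift or a turn outside -1 to 1 is refused whole. A call with a gripper value outside its range is refused whole. "claw" is the closure, from -1 (fully open) to 1 (shut), set as the call begins (left out, the last holds). The fingers move at their own pace and stop on an object; "squeeze" is the grip in N (left out, the last holds). Time passes only in rows, so rows that repeat a pose let the fingers close. It gives the time, the measured TCP pose, the force, the opening and the grip force at its end, in the units of the state.
- monitor.observe(): the state, without advancing time (a new reading comes with each control period).
- cams.capture(name): name is "side" or "top" or "wrist"; returns the picture (400x640x3 uint8, red, green, blue); there is no depth.
- cams.camera_model(name): a dict with "intrinsics" (3x3 intrinsics, pixels), "origin" and "attitude" of the camera in the world. Camera axes: x right, y down, z forward; pixel columns grow to the right and rows downward; lengths in m; the calibration is good to about 2 mm. A picture is of the moment at which its call begins: read the wrist's pose just before it. camera_model takes no time and is no camera call; for the wrist camera it gives the pose at the moment of the call.
- env.close_job(): hands the job in; it is judged then, once.
Trained networks look in the newest picture that a camera, given by its name, has taken for a name from the list of things; names that differ only in an ending like _2 or _b are one class to them, and where a whole thing is asked for, a point or a joint stands for the part that bears it (a point fixed in the world has none). Each returns a list of dicts, best first, with "conf" (0 to 1); they miss things now and then, are a little off and sometimes report something else, mostly with a low value. They report only what shows in the picture. A call takes as long as a camera call. They do not tell look-alikes from the thing itself.
- cams.masks_of(label, camera): "mask" (400x640 bool, what is visible of it) and "box" ([left, top, width, height] in pixels, round what is visible of it).
- cams.spot_point(label, camera): "uv" ([column, row] in pixels: a listed point, or the origin of a listed thing).
The state is a dict: "t": time; "q": joint angles; "joint_vel": joint speeds; "effort": joint torques, N m; "tool_pos": TCP position; "tool_rot": TCP orientation; "contact_force": force on the tool from outside, world axes, zero at the start; "ft_torque": the same for the moment, N m; "gripper_width": finger opening in m; "grasp_force": force on a finger pad.
Only numpy, scipy, OpenCV 4.12 (cv2) and the standard library are available. Lean on these libraries where they do the work, as an engineer would, in place of code of your own. Each camera call takes 0.05 s, during which the arm holds its last target. There are 200 camera calls.

## Working session

There is one attempt and no reset: what is moved stays moved. The work goes in short steps, Python scripts to look and compute and a tool call to move; the robot and the scene stay as the last step left them, time stands still between calls to the robot, and variables do not carry over. Pictures are saved under pics/ and viewed, at most 14 in all, crops included, and the job is handed in when it is done.

Besides the shell and the picture viewer there is one more tool, called after "Emit:" in YAML: its name, and indented under it one key for each argument. arm_command: Moves the arm, as the interface text tells. Its arguments: {"type":"object","properties":{"commands":{"type":"array","items":{"type":"array","items":{"type":"number"}}},"claw":{"type":"number"},"squeeze":{"type":"number"}},"required":["commands"]}

```bash
ls; mkdir -p pics; cat > h.py <<'E'
import numpy as np, cv2
from scipy.spatial.transform import Rotation as R
from cell import monitor, cams, env
def cm(n):
    m=cams.camera_model(n); K=np.array(m["intrinsics"]); a=np.array(m["attitude"]); 
    A=a if a.shape==(3,3) else R.from_quat(a).as_matrix()
    return K,np.array(m["origin"]),A
def ray(n,uv,model=None):
    K,o,A=model or cm(n); d=A@np.linalg.solve(K,[uv[0],uv[1],1]); return o,d/np.linalg.norm(d)
def onz(n,uv,z,model=None):
    o,d=ray(n,uv,model); return o+d*(z-o[2])/d[2]
def tri(rays):
    M=sum(np.eye(3)-np.outer(d,d) for o,d in rays); b=sum((np.eye(3)-np.outer(d,d))@o for o,d in rays)
    p=np.linalg.solve(M,b); return p,[np.linalg.norm(np.cross(p-o,d)) for o,d in rays]
def proj(n,p,model=None):
    K,o,A=model or cm(n); c=K@(A.T@(np.array(p)-o)); return c[:2]/c[2]
def snap(n,f):
    im=cams.capture(n); cv2.imwrite(f"pics/{f}.png",im[:,:,::-1]); return im
E
python3 - <<'E'
from h import *
np.set_printoptions(precision=4,suppress=True)
print(monitor.observe())
for n in("top","side","wrist"):
    snap(n,n+"0"); print(n,cams.camera_model(n))
E
```

```text
pics
{'t': 0.0, 'q': array([-1.4046,  0.4916,  1.5594,  0.    ,  1.0917, -0.1056]), 'joint_vel': array([-0.001 ,  0.0003,  0.0014,  0.0004,  0.0016,  0.0009]), 'effort': array([  0.0004, -61.2647, -25.8189,   0.0693,   0.0482,  -0.0001]), 'tool_pos': array([ 0.1678, -0.6018,  0.2141]), 'tool_rot': array([ 0.9908,  0.1355, -0.    , -0.0005]), 'contact_force': array([ 0.3819, -0.2533,  0.354 ]), 'ft_torque': array([ 0.0033, -0.0005,  0.0387]), 'grasp_force': 0.0, 'gripper_width': 0.09486447925728209}
top {'intrinsics': array([[432.8469,   0.    , 315.4434],
       [  0.    , 432.8469, 198.549 ],
       [  0.    ,   0.    ,   1.    ]]), 'origin': array([0.3145, 0.1765, 1.2119]), 'attitude': array([ 0.7046, -0.7028,  0.0692, -0.0697])}
side {'intrinsics': array([[456.1812,   0.    , 318.9669],
       [  0.    , 456.1812, 193.55  ],
       [  0.    ,   0.    ,   1.    ]]), 'origin': array([0.3183, 1.312 , 1.1701]), 'attitude': array([-0.085 ,  0.915 , -0.3921,  0.0422])}
wrist {'intrinsics': array([[284.0792,   0.    , 321.0359],
       [  0.    , 284.0792, 198.717 ],
       [  0.    ,   0.    ,   1.    ]]), 'origin': array([ 0.2478, -0.579 ,  0.3843]), 'attitude': array([ 0.7877, -0.5983, -0.0887,  0.1171])}
```

View pics/top0.png

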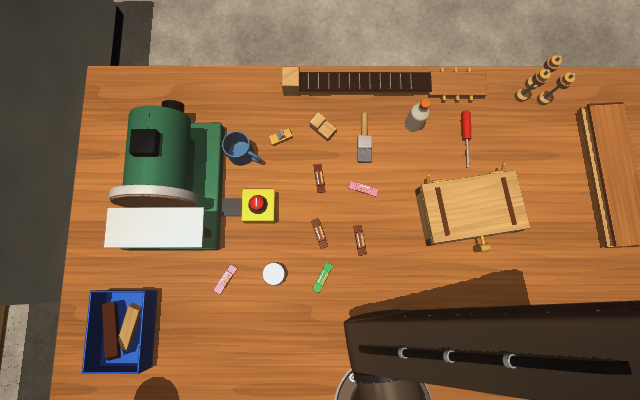

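View pics/side0.png

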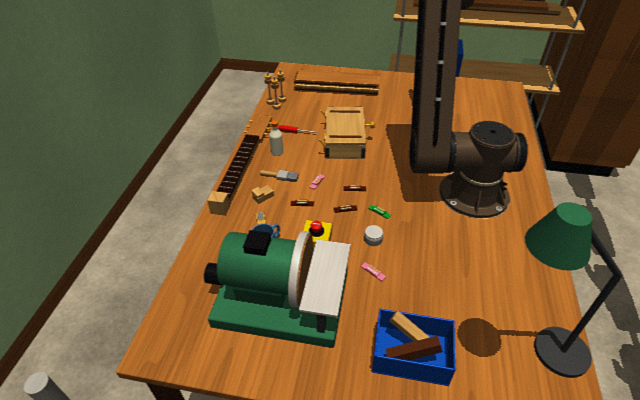

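```bash
python3 - <<'E'
from h import *
np.set_printoptions(precision=4,suppress=True)
for l in ["stop_top","lid_knob","lid_hinge","chest_in","chest","sander"]:
    pts={}
    for n in("top","side"):
        pts[n]=[(np.round(d["uv"]),round(d["conf"],2)) for d in cams.spot_point(l,n)[:3]]
    print(l,pts)
    if pts["top"] and pts["side"]: print(tri([ray(n,pts[n][0][0]) for n in pts]))
for n in("top","side"):
    print([(np.round(d["uv"]),round(d["conf"],2),onz(n,d["uv"],0)) for d in cams.spot_point("bridge0",n)])
    for d in cams.masks_of("bridge0",n):
        ys,xs=np.nonzero(d["mask"])
        if len(xs): print(n,d["box"],round(d["conf"],2),len(xs),onz(n,(xs.mean(),ys.mean()),.009))
E
```

```text
stop_top {'top': [(array([466., 140.]), 0.73), (array([258., 204.]), 0.5)], 'side': [(array([314., 223.]), 0.67)]}
(array([ 0.8291, -0.4647, -0.7033]), [np.float64(0.14231330641331214), np.float64(0.14231330641331186)])
lid_knob {'top': [], 'side': [(array([374., 124.]), 0.9)]}
lid_hinge {'top': [(array([468., 178.]), 0.95), (array([465., 140.]), 0.47)], 'side': [(array([326., 124.]), 0.88), (array([303., 201.]), 0.56)]}
(array([ 0.5982, -0.2351,  0.074 ]), [np.float64(0.0007892346826424821), np.float64(0.0007892346826425578)])
chest_in {'top': [(array([280., 138.]), 0.25)], 'side': [(array([263., 218.]), 0.53), (array([354., 194.]), 0.39)]}
(array([0.7285, 0.2804, 0.0191]), [np.float64(0.0018175732560833796), np.float64(0.0018175732560833614)])
chest {'top': [(array([463., 210.]), 0.76)], 'side': [(array([345., 137.]), 0.83)]}
(array([ 0.5184, -0.2351,  0.018 ]), [np.float64(0.0023443526130382157), np.float64(0.0023443526130381134)])
sander {'top': [(array([174., 198.]), 0.84)], 'side': [(array([289., 302.]), 0.61), (array([280., 176.]), 0.36)]}
(array([ 0.5595,  0.582 , -0.0008]), 
[... 872 characters left out ...]
1, 0.    ])), (array([354., 188.]), 0.64, array([0.4393, 0.0537, 0.    ])), (array([315., 181.]), 0.62, array([0.59  , 0.0373, 0.    ])), (array([373., 268.]), 0.53, array([0.3282, 0.4117, 0.    ])), (array([301., 201.]), 0.5, array([0.6194, 0.1546, 0.    ])), (array([381., 212.]), 0.5, array([0.3267, 0.1585, 0.    ]))]
side [359.6, 262.9, 24.9, 17.6] 0.75 176 [0.3272 0.4317 0.009 ]
side [307.7, 172.9, 17.0, 16.1] 0.63 96 [0.5841 0.0506 0.009 ]
side [308.3, 221.9, 12.8, 10.4] 0.42 88 [0.5413 0.278  0.009 ]
side [345.4, 186.3, 18.2, 5.6] 0.4 121 [0.4351 0.0597 0.009 ]
side [255.7, 210.7, 12.7, 15.5] 0.35 87 [0.7419 0.2722 0.009 ]
side [363.3, 223.6, 18.6, 22.7] 0.31 315 [0.3428 0.2828 0.009 ]
```

Three dark bridges show in the top view, at about (320,178), (320,233) and (360,240). There are pink and green look-alikes. The stop button is at (258,204), and the chest knob at (484,242). Next I triangulate them and plan the moves.

```bash
cat >> h.py <<'E'
np.set_printoptions(precision=4,suppress=True)
def plan(target,yaw=None,p0=None,q0=None):
    """print tool-frame shift (units) and turn to reach target TCP, tool down with tool-x heading yaw"""
    s=monitor.observe(); p=np.array(s["tool_pos"]) if p0 is None else np.array(p0); A=R.from_quat(s["tool_rot"] if q0 is None else q0)
    sh=A.inv().apply(np.array(target)-p)/0.1
    out=[sh]
    if yaw is not None:
        T=R.from_matrix(np.array([[np.cos(yaw),np.sin(yaw),0],[np.sin(yaw),-np.cos(yaw),0],[0,0,-1]]))
        out.append((A.inv()*T).as_rotvec()/np.pi)
    return out
E
python3 - <<'E'
from h import *
print("stop",tri([ray("top",(258,204)),ray("side",(316,226))]))
print("knob",tri([ray("top",(484,242)),ray("side",(374,124))]), onz("top",(484,242),.076),onz("side",(374,124),.076))
c=[onz("top",u,.08)[:2] for u in[(417,185),(517,172),(528,227),(430,243)]]; print(c)
for i,j in((0,1),(3,2)): print(np.degrees(np.arctan2(*(c[i]-c[j])))*-1+0)
print(plan((.45,-.15,.25),np.pi/2))
E
```

```text
stop (array([0.5274, 0.3315, 0.0713]), [np.float64(0.0008416504781546748), np.float64(0.0008416504781546806)])
knob (array([ 0.4132, -0.2625,  0.0802]), [np.float64(0.01212298009321439), np.float64(0.012122980093214426)]) [ 0.4258 -0.2649  0.076 ] [ 0.4014 -0.2665  0.076 ]
[array([ 0.5778, -0.0949]), array([ 0.6145, -0.3663]), array([ 0.4652, -0.382 ]), array([ 0.4224, -0.1221])]
7.695379633835946
9.335785140419471
[array([ 3.9316, -3.5972, -0.3537]), array([ 0.    ,  0.    , -0.4135])]
```

Emit:
arm_command:
  commands:
    - [0,0,-0.36,0,0,-0.04]
    - [0,0,-0.36,0,0,-0.085]
    - [0,0,-0.36,0,0,-0.13]
    - [0,0,-0.36,0,0,-0.175]
    - [0,0,-0.36,0,0,-0.22]
    - [0,0,-0.36,0,0,-0.265]
    - [0,0,-0.36,0,0,-0.31]
    - [0,0,-0.36,0,0,-0.355]
    - [0,0,-0.36,0,0,-0.4]
    - [0,0,-0.36,0,0,-0.4135]
    - [0,0,-0.36,0,0,-0.4135]
  claw: 1

```text
t: 2.05
tool_pos: [0.1678, -0.6021, 0.2507]
tool_rot: [0.707, 0.707, -0.0, 0.0]
contact_force: [0.8, -0.4, 0.8]
gripper_width: 0.0125
grasp_force: 0.0
```

Emit:
arm_command:
  commands:
    - [0.4,0.3,0,0,0,0]
    - [0.8,0.6,0,0,0,0]
    - [1,0.7,0,0,0,0]

```text
t: 2.35
tool_pos: [0.2395, -0.4994, 0.2507]
tool_rot: [0.707, 0.707, 0.0, -0.0]
contact_force: [-0.1, 0.2, -0.2]
gripper_width: 0.0004
grasp_force: 0.0
```

Emit:
arm_command:
  commands:
    - [0.4,0.3,0,0,0,0]
    - [0.8,0.6,0,0,0,0]
    - [1,0.7,0,0,0,0]

```text
t: 2.65
tool_pos: [0.3094, -0.3993, 0.2509]
tool_rot: [0.707, 0.707, 0.0, 0.0]
contact_force: [0.2, -0.6, 0.6]
gripper_width: 0.0004
grasp_force: 0.0
```

Emit:
arm_command:
  commands:
    - [0.4,0.3,0,0,0,0]
    - [0.8,0.6,0,0,0,0]
    - [1,0.7,0,0,0,0]

```text
t: 2.95
tool_pos: [0.3793, -0.2995, 0.2509]
tool_rot: [0.707, 0.707, 0.0, 0.0]
contact_force: [-0.2, -1.0, -0.9]
gripper_width: 0.001
grasp_force: 0.0
```

Emit:
arm_command:
  commands:
    - [0.4,0.3,0,0,0,0]
    - [0.8,0.6,0,0,0,0]
    - [1,0.7,0,0,0,0]

```text
t: 3.25
tool_pos: [0.4494, -0.1995, 0.2508]
tool_rot: [0.707, 0.707, 0.0, 0.0]
contact_force: [-0.7, -0.1, 0.2]
gripper_width: 0.0001
grasp_force: 0.0
```

Emit:
arm_command:
  commands:
    - [0.4,0.1,0,0,0,0]
    - [0.8,0.2,0,0,0,0]
    - [1,0.2,0,0,0,0]
    - [1,0.2,0,0,0,0]
    - [1,0.2,0,0,0,0]

```text
t: 3.75
tool_pos: [0.4679, -0.1022, 0.2508]
tool_rot: [0.707, 0.707, -0.0, 0.0]
contact_force: [0.5, -0.3, 0.5]
gripper_width: 0.0006
grasp_force: 0.0
```

```bash
cat >> h.py <<'E'
def bridges(n):
    """dark bridges seen: colour-checked masks -> [(centre on z=.006, yaw mod pi, area)]"""
    im=cams.capture(n); M=cm(n); out=[]
    for d in cams.masks_of("bridge0",n):
        m=d["mask"]; ys,xs=np.nonzero(m)
        if len(xs)<40: continue
        c=np.median(im[m],0)
        r=cv2.minAreaRect(np.stack([xs,ys],1).astype(np.float32)); b=cv2.boxPoints(r)
        w=np.array([onz(n,u,.008,M) for u in b]); e=[w[1]-w[0],w[2]-w[1]]; e.sort(key=np.linalg.norm)
        L=e[1]; out.append((round(d["conf"],2),c,w.mean(0)[:2],round(float(np.arctan2(L[1],L[0])%np.pi),3),[round(float(np.linalg.norm(v)),3) for v in e],np.round(r[0])))
    return im,out
E
python3 - <<'E'
from h import *
s=monitor.observe(); print(s["t"],s["tool_pos"],s["tool_rot"],s["q"],s["contact_force"],s["gripper_width"])
im,o=bridges("wrist"); cv2.imwrite("pics/w1.png",im[:,:,::-1])
for x in o: print(*x)
for l in["stop_top","lid_knob"]: print(l,[(d["uv"],d["conf"]) for d in cams.spot_point(l,"wrist")])
E
```

```text
3.75 [ 0.4679 -0.1022  0.2508] [ 0.7071  0.7071 -0.      0.0003] [-0.3529  0.2419  1.8553 -0.0003  1.0439 -0.3528] [ 0.4992 -0.3083  0.4672] 0.0005658377187404207
0.76 [191. 135. 133.] [0.5856 0.0406] 1.251 [0.024, 0.083] [409.  64.]
0.73 [147. 100.  72.] [0.4397 0.0529] 0.155 [0.025, 0.084] [299.  54.]
stop_top []
lid_knob [([477.8, 264.7], 0.44)]
```

View pics/w1.png

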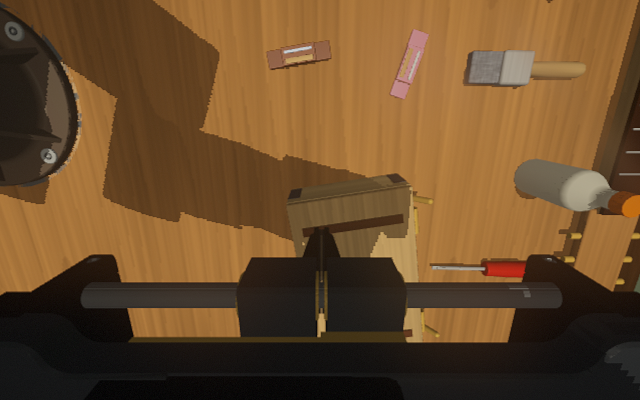

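The wrist view shows the dark bridge at (299,54), a pink look-alike at (409,64) and the chest below the fingers. I go on to the button.

Emit:
arm_command:
  commands:
    - [0.4,0.2,0,0,0,0]
    - [0.8,0.4,0,0,0,0]
    - [1,0.4,0,0,0,0]

```text
t: 4.25
tool_pos: [0.5093, -0.0008, 0.2504]
tool_rot: [0.707, 0.707, 0.0, 0.0]
contact_force: [-0.2, -0.0, 0.1]
gripper_width: 0.0003
grasp_force: 0.0
```

Emit:
arm_command:
  commands:
    - [0.4,0,0,0,0,0]
    - [0.8,0,0,0,0,0]
    - [1,0,0,0,0,0]
    - [1,0,0,0,0,0]
    - [1,0,0,0,0,0]

```text
t: 4.75
tool_pos: [0.5079, 0.0973, 0.2505]
tool_rot: [0.707, 0.707, -0.0, 0.0]
contact_force: [-1.1, 0.3, -0.3]
gripper_width: 0.0005
grasp_force: 0.0
```

```bash
python3 - <<'E'
from h import *
import pickle
s=monitor.observe(); print(s["t"],s["tool_pos"])
im,o=bridges("wrist"); cv2.imwrite("pics/w2.png",im[:,:,::-1])
for x in o: print(*x)
d=cams.spot_point("stop_top","wrist"); print([(e["uv"],e["conf"]) for e in d])
hsv=cv2.cvtColor(im,cv2.COLOR_RGB2HSV); m=((hsv[...,0]<6)|(hsv[...,0]>174))&(hsv[...,1]>190)&(hsv[...,2]>90)
n,l,st,c=cv2.connectedComponentsWithStats(m.astype(np.uint8)); print([(st[i],c[i]) for i in range(1,n) if st[i][4]>60])
pickle.dump(cm("wrist"),open("m2","wb"))
E
```

```text
4.75 [0.5079 0.0973 0.2505]
0.86 [134.  77.  79.] [0.5864 0.0422] 1.257 [0.024, 0.084] [372. 206.]
0.76 [68. 38. 19.] [0.4395 0.054 ] 0.156 [0.025, 0.084] [276. 199.]
0.65 [ 76. 150.  69.] [0.3375 0.1577] 2.667 [0.024, 0.082] [200. 129.]
0.57 [136.  86.  49.] [0.6162 0.1673] 0.183 [0.023, 0.083] [398. 121.]
0.55 [144.  95.  66.] [0.4588 0.1669] 0.314 [0.022, 0.084] [286. 122.]
[]
[]
```

Emit:
arm_command:
  commands:
    - [0.4,0,0,0,0,0]
    - [0.7,0,0,0,0,0]
    - [0.7,0,0,0,0,0]
    - [0.7,0,0,0,0,0]

```text
t: 5.3
tool_pos: [0.5079, 0.1674, 0.2505]
tool_rot: [0.707, 0.707, -0.0, 0.0]
contact_force: [-0.3, 0.0, 0.5]
gripper_width: 0.0007
grasp_force: 0.0
```

```bash
python3 - <<'E'
from h import *
import pickle
s=monitor.observe(); print(s["t"],s["tool_pos"])
im,o=bridges("wrist"); cv2.imwrite("pics/w3.png",im[:,:,::-1])
for x in o: print(*x)
d=cams.spot_point("stop_top","wrist"); print([(e["uv"],e["conf"]) for e in d])
hsv=cv2.cvtColor(im,cv2.COLOR_RGB2HSV); m=((hsv[...,0]<6)|(hsv[...,0]>174))&(hsv[...,1]>190)&(hsv[...,2]>90)
n,l,st,c=cv2.connectedComponentsWithStats(m.astype(np.uint8)); print([(st[i],c[i]) for i in range(1,n) if st[i][4]>60])
pickle.dump(cm("wrist"),open("m3","wb"))
E
```

```text
5.3 [0.5079 0.1674 0.2505]
0.75 [ 68. 144.  63.] [0.3379 0.1584] 2.647 [0.025, 0.081] [206. 177.]
0.74 [130.  76.  77.] [0.5894 0.0539] 1.259 [0.024, 0.061] [372. 241.]
0.61 [123.  73.  45.] [0.4591 0.1673] 0.32 [0.022, 0.081] [288. 171.]
0.6 [116.  67.  36.] [0.6166 0.1673] 0.152 [0.024, 0.083] [394. 171.]
0.57 [56. 29. 15.] [0.4394 0.0542] 0.152 [0.027, 0.085] [278. 241.]
[([340.3, 25.7], 0.64)]
[]
```

View pics/w2.png

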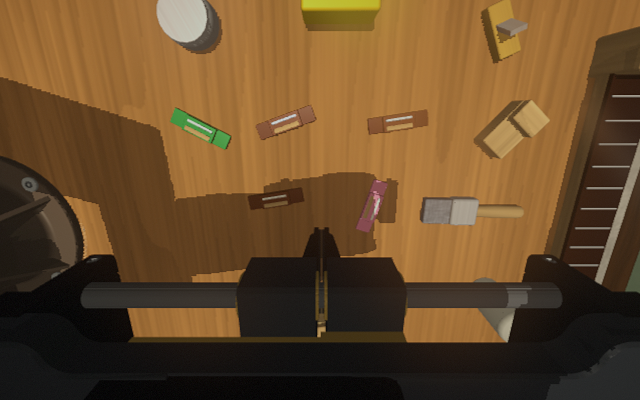

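This wrist view shows exactly three dark bridges, at (286,122), (398,121) and (276,199), with a pink one at (372,206) and a green one at (200,129). Their positions agree across two views. Next I measure the button.

Emit:
arm_command:
  commands:
    - [0.4,0,0,0,0,0]
    - [0.6,0.1,0,0,0,0]
    - [0.6,0.1,0,0,0,0]
    - [0.6,0.1,0,0,0,0]

```text
t: 5.85
tool_pos: [0.5177, 0.2272, 0.2503]
tool_rot: [0.707, 0.707, -0.0, -0.0]
contact_force: [-0.5, 0.1, -0.5]
gripper_width: 0.0005
grasp_force: 0.0
```

```bash
python3 - <<'E'
from h import *
import pickle
s=monitor.observe(); print(s["t"],s["tool_pos"])
im=snap("wrist","w4"); M4=cm("wrist"); M3=pickle.load(open("m3","rb"))
d=cams.spot_point("stop_top","wrist"); print([(e["uv"],e["conf"]) for e in d])
mk=[(e["box"],e["conf"]) for e in cams.masks_of("stop_top","wrist")]; print(mk)
u=d[0]["uv"]
r3=ray("",(340.3,25.7),M3); r4=ray("",u,M4); rt=ray("top",(258,204)); rs=ray("side",(316,226))
print(tri([r3,r4])); print(tri([r3,r4,rt])); print(tri([r3,r4,rt,rs])); print(onz("",u,.089,M4),onz("top",(258,204),.089))
cv2.imwrite("pics/w4c.png",cv2.resize(im[0:200,200:460,::-1],None,fx=3,fy=3))
E
```

```text
5.85 [0.5177 0.2272 0.2503]
[([330.3, 88.3], 0.74)]
[([313.1, 70.1, 37.3, 35.3], 0.8)]
(array([0.5286, 0.3348, 0.09  ]), [np.float64(9.942620977448005e-05), np.float64(9.942620977443931e-05)])
(array([0.528 , 0.3349, 0.0768]), [np.float64(0.0035024907113360045), np.float64(0.001286057426836933), np.float64(0.004728219420696967)])
(array([0.5279, 0.3351, 0.0755]), [np.float64(0.003673364449378577), np.float64(0.0012767353624425423), np.float64(0.004612998496369497), np.float64(0.0004811101950176982)])
[0.5285 0.3349 0.089 ] [0.5233 0.329  0.089 ]
```

View pics/w4c.png

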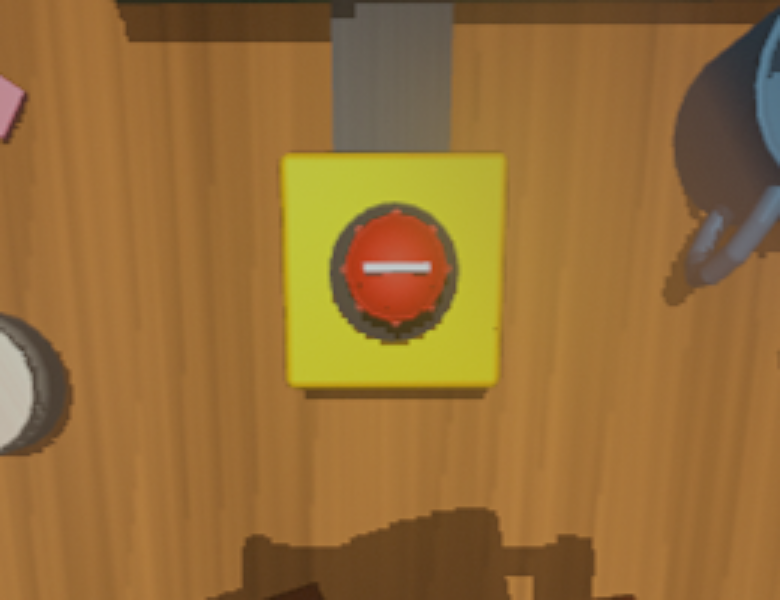

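The crop shows the red head centred at full-image pixel (332,89). Two wrist views put it at (0.528, 0.335, 0.090), which matches the stated 0.089. I turn the wrist so that the camera side faces away from the sander before pressing.

Emit:
arm_command:
  commands:
    - [0,0,0,0,0,-0.045]
    - [0,0,0,0,0,-0.09]
    - [0,0,0,0,0,-0.135]
    - [0,0,0,0,0,-0.18]
    - [0,0,0,0,0,-0.225]
    - [0,0,0,0,0,-0.27]
    - [0,0,0,0,0,-0.315]
    - [0,0,0,0,0,-0.36]
    - [0,0,0,0,0,-0.405]
    - [0,0,0,0,0,-0.45]
    - [0,0,0,0,0,-0.466]
    - [0,0,0,0,0,-0.466]

```text
t: 7.2
tool_pos: [0.5177, 0.2272, 0.2507]
tool_rot: [0.054, 0.999, -0.0, 0.0]
contact_force: [0.7, 0.0, -1.1]
gripper_width: 0.0008
grasp_force: 0.0
```

Emit:
arm_command:
  commands:
    - [0,0,0,0,0,-0.045]
    - [0,0,0,0,0,-0.09]
    - [0,0,0,0,0,-0.135]
    - [0,0,0,0,0,-0.18]
    - [0,0,0,0,0,-0.225]
    - [0,0,0,0,0,-0.27]
    - [0,0,0,0,0,-0.315]
    - [0,0,0,0,0,-0.36]
    - [0,0,0,0,0,-0.405]
    - [0,0,0,0,0,-0.45]
    - [0,0,0,0,0,-0.466]
    - [0,0,0,0,0,-0.466]

```text
t: 8.4
tool_pos: [0.5177, 0.2275, 0.2507]
tool_rot: [-0.627, 0.779, -0.0, -0.0]
contact_force: [-0.8, -0.8, 0.5]
gripper_width: 0.0004
grasp_force: 0.0
```

```bash
python3 - <<'E'
from h import *
s=monitor.observe(); print(s["t"],s["tool_pos"],s["tool_rot"],s["q"])
print(plan((.528,.335,.25))); print(plan((.528,.335,.10)))
E
```

```text
8.4 [0.5177 0.2275 0.2507] [-0.6271  0.779  -0.0001 -0.    ] [ 0.2973  0.3706  1.6602 -0.0001  1.1107 -2.629 ]
[array([-1.0719,  0.1293,  0.0068])]
[array([-1.0721,  0.1294,  1.5068])]
```

Emit:
arm_command:
  commands:
    - [-0.4,0.06,0,0,0,0]
    - [-0.8,0.13,0,0,0,0]
    - [-1,0.13,0,0,0,0]
    - [-1,0.13,0.3,0,0,0]
    - [-1,0.13,0.6,0,0,0]
    - [-1,0.13,0.8,0,0,0]

```text
t: 9.0
tool_pos: [0.5256, 0.3281, 0.1687]
tool_rot: [-0.626, 0.779, 0.0, -0.001]
contact_force: [-0.5, 0.3, -0.1]
gripper_width: 0.0003
grasp_force: 0.0
```

Emit:
arm_command:
  commands:
    - [-0.072,0,0.2,0,0,0]
    - [-0.072,0,0.5,0,0,0]
    - [-0.072,0,0.6,0,0,0]
    - [-0.072,0,0.65,0,0,0]
    - [-0.072,0,0.65,0,0,0]
    - [-0.072,0,0.65,0,0,0]

```text
t: 9.6
tool_pos: [0.5283, 0.3356, 0.1068]
tool_rot: [-0.627, 0.779, -0.0, 0.001]
contact_force: [0.6, 0.2, 0.4]
gripper_width: 0.0007
grasp_force: 0.0
```

Emit:
arm_command:
  commands:
    - [0,0,0.02,0,0,0]
    - [0,0,0.04,0,0,0]
    - [0,0,0.06,0,0,0]
    - [0,0,0.08,0,0,0]
    - [0,0,0.1,0,0,0]
    - [0,0,0.1,0,0,0]
    - [0,0,0.1,0,0,0]

```text
t: 10.3
tool_pos: [0.5278, 0.3355, 0.0955]
tool_rot: [-0.628, 0.778, -0.0, -0.0]
contact_force: [0.1, 0.2, 0.0]
gripper_width: 0.0003
grasp_force: 0.0
```

Emit:
arm_command:
  commands:
    - [0,0,0.02,0,0,0]
    - [0,0,0.04,0,0,0]
    - [0,0,0.06,0,0,0]
    - [0,0,0.08,0,0,0]
    - [0,0,0.1,0,0,0]
    - [0,0,0.11,0,0,0]
    - [0,0,0.11,0,0,0]

```text
t: 11.0
tool_pos: [0.5279, 0.3355, 0.0847]
tool_rot: [-0.628, 0.778, -0.0, 0.0]
contact_force: [-0.8, -1.0, 5.1]
gripper_width: 0.0007
grasp_force: 2.4
```

Emit:
arm_command:
  commands:
    - [0,0,0.01,0,0,0]
    - [0,0,0.02,0,0,0]
    - [0,0,0.03,0,0,0]
    - [0,0,0.04,0,0,0]
    - [0,0,0.04,0,0,0]

```text
t: 11.5
tool_pos: [0.5278, 0.3355, 0.0804]
tool_rot: [-0.628, 0.778, -0.0, -0.0]
contact_force: [-0.1, -0.5, 2.9]
gripper_width: 0.0006
grasp_force: 1.9
```

Emit:
arm_command:
  commands:
    - [0,0,0.01,0,0,0]
    - [0,0,0.015,0,0,0]
    - [0,0,0.02,0,0,0]
    - [0,0,0.02,0,0,0]

```text
t: 11.9
tool_pos: [0.5278, 0.3355, 0.0786]
tool_rot: [-0.628, 0.778, -0.0, 0.0]
contact_force: [-1.3, -0.9, 5.1]
gripper_width: 0.0
grasp_force: 2.7
```

Emit:
arm_command:
  commands:
    - [0,0,0.005,0,0,0]
    - [0,0,0.01,0,0,0]
    - [0,0,0.01,0,0,0]

```text
t: 12.2
tool_pos: [0.5279, 0.3355, 0.078]
tool_rot: [-0.628, 0.778, -0.0, 0.0]
contact_force: [-0.7, -0.7, 7.4]
gripper_width: 0.0006
grasp_force: 3.9
```

Emit:
arm_command:
  commands:
    - [0,0,0.005,0,0,0]
    - [0,0,0.01,0,0,0]
    - [0,0,0.01,0,0,0]

```text
t: 12.5
tool_pos: [0.528, 0.3356, 0.0778]
tool_rot: [-0.628, 0.778, -0.0, 0.001]
contact_force: [-3.9, -1.8, 15.0]
gripper_width: 0.0008
grasp_force: 7.7
```

Emit:
arm_command:
  commands:
    - [0,0,0.005,0,0,0]
    - [0,0,0.005,0,0,0]

```text
t: 12.7
tool_pos: [0.5281, 0.3356, 0.0777]
tool_rot: [-0.628, 0.778, -0.0, 0.001]
contact_force: [-4.8, -2.3, 19.6]
gripper_width: 0.0003
grasp_force: 9.6
```

The force climbs with no further travel, so the button is at the bottom. I lift off and check the latch.

Emit:
arm_command:
  commands:
    - [0,0,-0.1,0,0,0]
    - [0,0,-0.4,0,0,0]
    - [0,0,-0.8,0,0,0]
    - [0,0,-1,0,0,0]

```text
t: 13.1
tool_pos: [0.5283, 0.3358, 0.1787]
tool_rot: [-0.628, 0.778, -0.0, 0.001]
contact_force: [0.6, 0.5, 0.1]
gripper_width: 0.0003
grasp_force: 0.0
```

Emit:
arm_command:
  commands:
    - [0,0,-0.4,0,0,0]
    - [0,0,-0.8,0,0,0]
    - [0,0,-1,0,0,0]
    - [0,0,-1,0,0,0]

```text
t: 13.5
tool_pos: [0.5285, 0.3359, 0.279]
tool_rot: [-0.628, 0.778, -0.001, 0.002]
contact_force: [0.0, 0.6, -0.1]
gripper_width: 0.0004
grasp_force: 0.0
```

```bash
python3 - <<'E'
from h import *
s=monitor.observe(); print(s["t"],s["tool_pos"],s["q"])
import cv2
im=cams.capture("side"); S=cm("side")
a=[(d["uv"],d["conf"]) for d in cams.spot_point("stop_top","side")]; print(a)
print(proj("side",(.528,.335,.09)),proj("side",(.528,.335,.08)))
im=snap("wrist","w5"); print([(d["uv"],d["conf"]) for d in cams.spot_point("stop_top","wrist")],proj("wrist",(.528,.335,.089)),proj("wrist",(.528,.335,.080)))
im0=cv2.imread("pics/side0.png"); im1=cams.capture("side")[:,:,::-1]
c=lambda i:cv2.resize(i[200:260,280:350],None,fx=5,fy=5)
cv2.imwrite("pics/s5.png",np.hstack([c(im0),c(im1)]))
E
```

```text
13.5 [0.5285 0.3359 0.279 ] [ 0.4608  0.4368  1.4737 -0.0001  1.2264 -2.4674]
[([314.3, 224.4], 0.52), ([371.4, 128.2], 0.17)]
[315.7731 222.9127] [315.8205 225.0164]
[([316.5, 179.4], 0.59)] [320.7158 179.3903] [320.7105 177.8661]
```

View pics/s5.png

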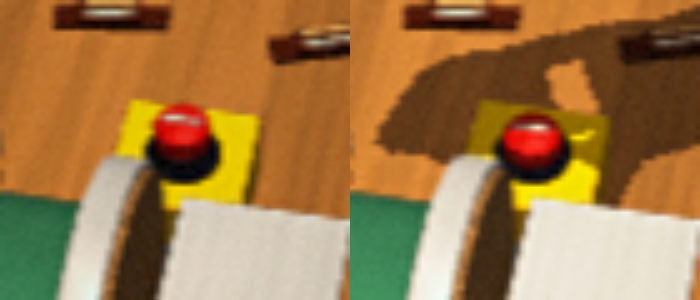

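The side crop shows the red head clearly lower than at the start, so it is latched. Next is the chest.

Emit:
arm_command:
  commands:
    - [0,0,0,0,0,0.045]
    - [0,0,0,0,0,0.09]
    - [0,0,0,0,0,0.135]
    - [0,0,0,0,0,0.18]
    - [0,0,0,0,0,0.225]
    - [0,0,0,0,0,0.27]
    - [0,0,0,0,0,0.315]
    - [0,0,0,0,0,0.36]
    - [0,0,0,0,0,0.382]
    - [0,0,0,0,0,0.382]
  claw: -1

```text
t: 14.75
tool_pos: [0.5276, 0.3354, 0.2749]
tool_rot: [-0.078, 0.997, -0.0, -0.001]
contact_force: [-0.6, -0.6, -0.2]
gripper_width: 0.0749
grasp_force: 0.0
```

Emit:
arm_command:
  commands:
    - [0.1,-0.4,0,0,0,0]
    - [0.16,-0.8,0,0,0,0]
    - [0.16,-1,0,0,0,0]

```text
t: 15.05
tool_pos: [0.5271, 0.232, 0.2755]
tool_rot: [-0.08, 0.997, -0.0, -0.001]
contact_force: [-0.3, 0.4, -0.1]
gripper_width: 0.0941
grasp_force: 0.0
```

Emit:
arm_command:
  commands:
    - [0.1,-0.4,0,0,0,0]
    - [0.16,-0.8,0,0,0,0]
    - [0.16,-1,0,0,0,0]

```text
t: 15.35
tool_pos: [0.5269, 0.1305, 0.2756]
tool_rot: [-0.079, 0.997, -0.0, -0.001]
contact_force: [-0.2, 0.2, 0.1]
gripper_width: 0.0947
grasp_force: 0.0
```

Emit:
arm_command:
  commands:
    - [0.1,-0.4,0,0,0,0]
    - [0.16,-0.8,0,0,0,0]
    - [0.16,-1,0,0,0,0]

```text
t: 15.65
tool_pos: [0.5269, 0.0292, 0.2756]
tool_rot: [-0.079, 0.997, -0.0, -0.0]
contact_force: [0.7, 0.9, -0.5]
gripper_width: 0.095
grasp_force: 0.0
```

Emit:
arm_command:
  commands:
    - [0.1,-0.4,0,0,0,0]
    - [0.16,-0.8,0,0,0,0]
    - [0.16,-1,0,0,0,0]

```text
t: 15.95
tool_pos: [0.5267, -0.0721, 0.2756]
tool_rot: [-0.079, 0.997, -0.0, -0.0]
contact_force: [1.2, 0.5, 0.0]
gripper_width: 0.0957
grasp_force: 0.0
```

Emit:
arm_command:
  commands:
    - [0.1,-0.4,0,0,0,0]
    - [0.16,-0.8,0,0,0,0]
    - [0.16,-1,0,0,0,0]
    - [0.16,-1,0,0,0,0]
    - [0.16,-1,0,0,0,0]

```text
t: 16.45
tool_pos: [0.5267, -0.1708, 0.2755]
tool_rot: [-0.079, 0.997, 0.0, -0.001]
contact_force: [-0.2, 0.1, 0.2]
gripper_width: 0.0947
grasp_force: 0.0
```

```bash
cat > k.py <<'E'
from h import *
import pickle,sys
s=monitor.observe(); print(s["t"],s["tool_pos"],s["q"])
n=sys.argv[1]; im=snap("wrist",n); M=cm("wrist")
r={l:[(np.round(d["uv"],1),round(d["conf"],2)) for d in cams.spot_point(l,"wrist")[:2]] for l in("lid_knob","lid_hinge")}
mk=[(d["conf"],d["mask"].nonzero(),d["box"]) for d in cams.masks_of("lid_knob","wrist")[:1]]
for l in r: print(l,[(x,onz("",x[0],.076,M)) for x in r[l]])
for c,m,b in mk: print(c,b,len(m[0]))
pickle.dump((M,r),open("k_"+n,"wb"))
E
python3 k.py k1
```

```text
16.45 [ 0.5267 -0.1708  0.2755] [-0.4329  0.3313  1.6519  0.0001  1.1596 -2.1615]
lid_knob [((array([261.3,  72.4]), 0.58), array([ 0.4119, -0.2607,  0.076 ])), ((array([506.7, 253.3]), 0.58), array([0.5959, 0.1125, 0.076 ]))]
lid_hinge [((array([266.8, 223.3]), 0.98), array([ 0.6042, -0.2342,  0.076 ])), ((array([506.1, 250.9]), 0.18), array([0.5923, 0.1104, 0.076 ]))]
0.96 [155.7, 63.9, 211.4, 159.6] 24823
```

View pics/k1.png

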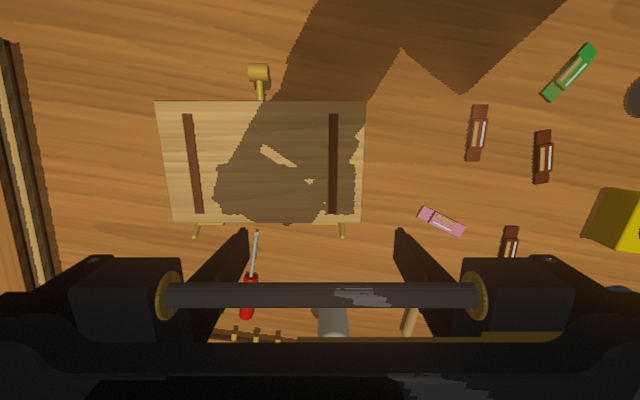

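The wrist view shows the knob at (259,73) and the lid's front corners at about (155,101) and (366,101). I take a second view to fix the heights.

Emit:
arm_command:
  commands:
    - [0,-0.4,0,0,0,0]
    - [0,-0.8,0,0,0,0]
    - [0,-0.9,0,0,0,0]
    - [0,-0.9,0,0,0,0]
    - [0,-0.9,0,0,0,0]

```text
t: 17.15
tool_pos: [0.5409, -0.2586, 0.276]
tool_rot: [-0.079, 0.997, 0.0, -0.0]
contact_force: [0.2, 0.4, 0.5]
gripper_width: 0.0951
grasp_force: 0.0
```

```bash
python3 k.py k2; python3 - <<'E'
from h import *
import pickle
M1,r1=pickle.load(open("k_k1","rb"));M2,r2=pickle.load(open("k_k2","rb"))
for l in r1: print(l,tri([ray("",r1[l][0][0],M1),ray("",r2[l][0][0],M2)]))
for z in (.08,): 
    f=[onz("",u,z,M1) for u in((155,101),(366,101),(361,221),(172,223))]; print(f,[np.linalg.norm(f[i]-f[(i+1)%4]) for i in range(4)])
    for a,b in((f[0],f[1]),(f[3],f[2])): e=b-a; print("yaw",np.arctan2(-e[0],e[1]))
E
```

```text
17.15 [ 0.5409 -0.2586  0.276 ] [-0.5561  0.4003  1.5415  0.0002  1.2003 -2.2847]
lid_knob [((array([332.8,  70.3]), 0.66), array([ 0.4104, -0.2646,  0.076 ]))]
lid_hinge []
0.69 [226.8, 62.9, 212.8, 160.6] 25127
lid_knob (array([ 0.4094, -0.2642,  0.0608]), [np.float64(0.0010884066956472435), np.float64(0.0010884066956472025)])Traceback (most recent call last):
  File "<stdin>", line 4, in <module>
IndexError: list index out of range
```

View pics/k2.png

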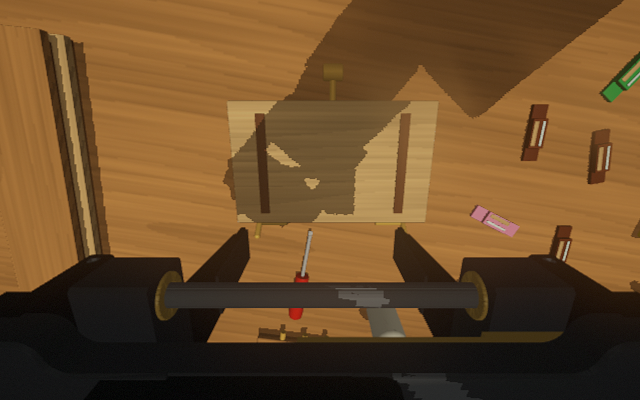

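In the second view the knob bar is at (333,72) and the lid corners at (227,101), (438,101), (425,222) and (238,222).

```bash
python3 - <<'E'
from h import *
import pickle
M1,r1=pickle.load(open("k_k1","rb"));M2,r2=pickle.load(open("k_k2","rb"))
for a,b in(((259,72.5),(333,72)),((155,101),(227,101)),((366,101),(438,101))): print(tri([ray("",a,M1),ray("",b,M2)]))
for M,us in((M1,((155,101),(366,101),(361,221),(172,223))),(M2,((227,101),(438,101),(425,222),(238,222)))): 
    f=[onz("",u,.08,M) for u in us]; print(f,[np.linalg.norm(f[i]-f[(i+1)%4]) for i in range(4)])
    for a,b in((f[0],f[1]),(f[3],f[2])): e=b-a; print("yaw",np.arctan2(-e[0],e[1]))
    print("mid front",(f[0]+f[1])/2)
k=tri([ray("",(259,72.5),M1),ray("",(333,72),M2)])[0]
print(onz("",(259,72.5),.076,M1),onz("",(333,72),.076,M2))
E
```

```text
(array([ 0.4121, -0.264 ,  0.0737]), [np.float64(0.00017181392537014026), np.float64(0.0001718139253700908)])
(array([ 0.4652, -0.3886,  0.073 ]), [np.float64(0.00010825892042307014), np.float64(0.00010825892042317156)])
(array([ 0.424 , -0.1298,  0.074 ]), [np.float64(0.00013406832225225344), np.float64(0.00013406832225226425)])
[array([ 0.4647, -0.3847,  0.08  ]), array([ 0.4242, -0.1307,  0.08  ]), array([ 0.5787, -0.1058,  0.08  ]), array([ 0.6228, -0.363 ,  0.08  ])] [np.float64(0.2572392730420073), np.float64(0.15647305079420684), np.float64(0.26099624353234324), np.float64(0.15954408583564822)]
yaw 0.15821181046708763
yaw 0.16983547135762933
mid front [ 0.4445 -0.2577  0.08  ]
[array([ 0.4652, -0.3864,  0.08  ]), array([ 0.4247, -0.1321,  0.08  ]), array([ 0.5807, -0.1063,  0.08  ]), array([ 0.6215, -0.3614,  0.08  ])] [np.float64(0.257478297040207), np.float64(0.15814689923727726), np.float64(0.25836207974833025), np.float64(0.158258022793753)]
yaw 0.15801222335641582
yaw 0.15845257806977744
mid front [ 0.4449 -0.2592  0.08  ]
[ 0.4125 -0.2634  0.076 ] [ 0.4122 -0.264   0.076 ]
```

```bash
python3 - <<'E'
from h import *
print(plan((.4122,-.2638,.13),np.pi+.158)); 
H=np.array([.6018,-.2336,.072]); r=np.hypot(.192,.004)
for th in np.arange(0,1.86,.05):
    pass
# knob path relative to its start, along chest -x... in tool axes (tool x = -chest x, z down), units of 0.1 m
h=.005
k=lambda th:(-.192*np.cos(th)-h*np.sin(th)*1, .192*np.sin(th)+h*np.cos(th))
for th in np.linspace(0,1.85,38): a=k(th);b=k(0); print(round(th,2),round(-(a[0]-b[0])*10,3),round(-(a[1]-b[1])*10,3))
E
```

```text
[array([1.2819, 0.153 , 1.4641]), array([-0.0001,  0.0001,  0.0001])]
0.0 -0.0 -0.0
0.05 0.0 -0.096
0.1 -0.005 -0.191
0.15 -0.014 -0.286
0.2 -0.028 -0.38
0.25 -0.047 -0.473
0.3 -0.071 -0.565
0.35 -0.099 -0.655
0.4 -0.132 -0.744
0.45 -0.169 -0.83
0.5 -0.211 -0.914
0.55 -0.257 -0.996
0.6 -0.307 -1.075
0.65 -0.361 -1.152
0.7 -0.419 -1.225
0.75 -0.481 -1.295
0.8 -0.546 -1.362
0.85 -0.615 -1.425
0.9 -0.687 -1.485
0.95 -0.762 -1.541
1.0 -0.841 -1.593
1.05 -0.921 -1.64
1.1 -1.005 -1.684
1.15 -1.09 -1.723
1.2 -1.178 -1.758
1.25 -1.267 -1.788
1.3 -1.358 -1.813
1.35 -1.451 -1.834
1.4 -1.544 -1.851
1.45 -1.639 -1.862
1.5 -1.734 -1.869
1.55 -1.83 -1.871
1.6 -1.926 -1.868
1.65 -2.022 -1.86
1.7 -2.118 -1.848
1.75 -2.213 -1.83
1.8 -2.308 -1.808
1.85 -2.401 -1.782
```

Emit:
arm_command:
  commands:
    - [0.4,0.1,0,0,0,0]
    - [0.8,0.15,0,0,0,0]
    - [1,0.15,0,0,0,0]
    - [1,0.15,0.4,0,0,0]
    - [1,0.15,0.8,0,0,0]
    - [1,0.15,0.8,0,0,0]

```text
t: 17.95
tool_pos: [0.4384, -0.259, 0.193]
tool_rot: [-0.079, 0.997, 0.002, -0.002]
contact_force: [0.2, 0.1, 0.2]
gripper_width: 0.0953
grasp_force: 0.0
```

Emit:
arm_command:
  commands:
    - [0.28,0,0.2,0,0,0]
    - [0.28,0,0.5,0,0,0]
    - [0.28,0,0.64,0,0,0]
    - [0.28,0,0.64,0,0,0]
    - [0.28,0,0.64,0,0,0]

```text
t: 18.45
tool_pos: [0.4131, -0.2653, 0.1336]
tool_rot: [-0.079, 0.997, -0.001, 0.0]
contact_force: [1.2, -0.2, 0.9]
gripper_width: 0.0952
grasp_force: 0.0
```

```bash
python3 - <<'E'
from h import *
print(plan((.4122,-.2638,.058)),monitor.observe()["tool_pos"])
im=snap("wrist","k3"); print([(d["uv"],d["conf"]) for d in cams.spot_point("lid_knob","wrist")],proj("wrist",(.4122,-.2638,.075)))
E
```

```text
[array([0.0073, 0.0167, 0.7559])] [ 0.4131 -0.2653  0.1336]
[([324.1, 211.5], 0.83)] [322.55   211.4299]
```

The projection agrees with the detection to within 2 px, so I go down and grip.

Emit:
arm_command:
  commands:
    - [0.01,0.015,0.2,0,0,0]
    - [0.01,0.015,0.4,0,0,0]
    - [0.01,0.015,0.6,0,0,0]
    - [0.01,0.015,0.75,0,0,0]
    - [0.01,0.015,0.75,0,0,0]
    - [0.01,0.015,0.75,0,0,0]

```text
t: 19.15
tool_pos: [0.4115, -0.2639, 0.058]
tool_rot: [-0.079, 0.997, -0.0, 0.0]
contact_force: [1.1, -0.1, -0.4]
gripper_width: 0.0948
grasp_force: 0.0
```

Emit:
arm_command:
  commands:
    - [0,0,0,0,0,0]
    - [0,0,0,0,0,0]
    - [0,0,0,0,0,0]
    - [0,0,0,0,0,0]
    - [0,0,0,0,0,0]
    - [0,0,0,0,0,0]
    - [0,0,0,0,0,0]
    - [0,0,0,0,0,0]
    - [0,0,0,0,0,0]
    - [0,0,0,0,0,0]
    - [0,0,0,0,0,0]
    - [0,0,0,0,0,0]
  claw: 1
  squeeze: 15

```text
t: 20.35
tool_pos: [0.4115, -0.2651, 0.0573]
tool_rot: [-0.078, 0.997, -0.001, 0.001]
contact_force: [-3.3, -10.9, -1.4]
gripper_width: 0.0239
grasp_force: 15.0
```

Emit:
arm_command:
  commands:
    - [-0.005,-0.012,-0.096,0,0,0]
    - [-0.015,-0.012,-0.191,0,0,0]
    - [-0.03,-0.012,-0.286,0,0,0]
    - [-0.048,-0.012,-0.38,0,0,0]
    - [-0.072,-0.012,-0.473,0,0,0]
    - [-0.1,-0.012,-0.565,0,0,0]
    - [-0.133,-0.012,-0.655,0,0,0]
    - [-0.171,-0.012,-0.744,0,0,0]
    - [-0.212,-0.012,-0.83,0,0,0]
    - [-0.259,-0.012,-0.914,0,0,0]
    - [-0.309,-0.012,-0.996,0,0,0]

```text
t: 21.45
tool_pos: [0.442, -0.26, 0.1575]
tool_rot: [-0.079, 0.997, -0.0, -0.0]
contact_force: [0.6, -2.9, -1.7]
gripper_width: 0.0245
grasp_force: 1.5
```

Emit:
arm_command:
  commands:
    - [0,0,0,0,0,0]
    - [0,0,0,0,0,0]
    - [0,0,0,0,0,0]

```text
t: 21.75
tool_pos: [0.4416, -0.2603, 0.1566]
tool_rot: [-0.079, 0.997, -0.0, -0.0]
contact_force: [-0.8, -5.5, -0.2]
gripper_width: 0.024
grasp_force: 15.0
```

Emit:
arm_command:
  commands:
    - [-0.056,0,-0.079,0,0,0]
    - [-0.112,0,-0.156,0,0,0]
    - [-0.174,0,-0.229,0,0,0]
    - [-0.24,0,-0.299,0,0,0]
    - [-0.309,0,-0.366,0,0,0]
    - [-0.381,0,-0.429,0,0,0]
    - [-0.456,0,-0.489,0,0,0]
    - [-0.534,0,-0.545,0,0,0]
    - [-0.615,0,-0.597,0,0,0]
    - [-0.699,0,-0.644,0,0,0]
    - [-0.784,0,-0.688,0,0,0]
    - [-0.872,0,-0.727,0,0,0]
    - [-0.962,0,-0.762,0,0,0]
    - [-0.962,0,-0.762,0,0,0]

```text
t: 23.15
tool_pos: [0.537, -0.2451, 0.2328]
tool_rot: [-0.079, 0.997, -0.0, -0.0]
contact_force: [-1.0, -5.5, 2.7]
gripper_width: 0.0239
grasp_force: 15.0
```

```bash
python3 - <<'E'
from h import *
im=snap("side","s6"); print([(d["uv"],d["conf"]) for d in cams.spot_point("lid_knob","side")], proj("side",monitor.observe()["tool_pos"]+[0,0,.019]))
cv2.imwrite("pics/s6c.png",cv2.resize(im[60:200,270:450,::-1],None,fx=4,fy=4))
E
```

```text
[([341.4, 90.4], 0.7)] [341.9378  86.077 ]
```

View pics/s6c.png

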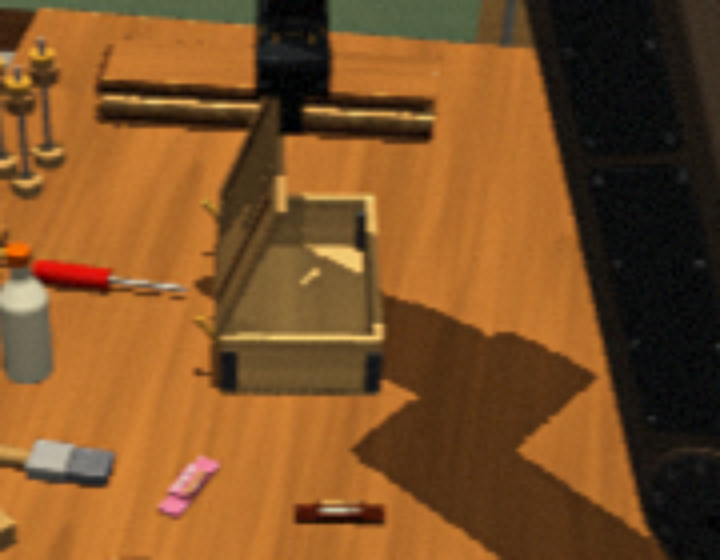

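The lid is up at about 1.2 rad and is still held. I continue to the stop.

Emit:
arm_command:
  commands:
    - [-0.091,0,-0.03,0,0,0]
    - [-0.183,0,-0.055,0,0,0]
    - [-0.277,0,-0.076,0,0,0]
    - [-0.372,0,-0.093,0,0,0]
    - [-0.467,0,-0.104,0,0,0]
    - [-0.563,0,-0.111,0,0,0]
    - [-0.659,0,-0.113,0,0,0]
    - [-0.755,0,-0.11,0,0,0]
    - [-0.851,0,-0.102,0,0,0]
    - [-0.946,0,-0.09,0,0,0]

```text
t: 24.25
tool_pos: [0.6311, -0.2302, 0.2422]
tool_rot: [-0.079, 0.997, -0.0, 0.0]
contact_force: [0.0, -5.6, 4.1]
gripper_width: 0.0236
grasp_force: 15.0
```

Emit:
arm_command:
  commands:
    - [-0.06,0,0.013,0,0,0]
    - [-0.12,0,0.025,0,0,0]
    - [-0.18,0,0.04,0,0,0]
    - [-0.24,0,0.055,0,0,0]
    - [-0.24,0,0.055,0,0,0]
    - [-0.24,0,0.055,0,0,0]

```text
t: 24.85
tool_pos: [0.655, -0.2264, 0.2368]
tool_rot: [-0.079, 0.997, -0.0, 0.001]
contact_force: [2.2, -5.6, 5.1]
gripper_width: 0.0235
grasp_force: 15.0
```

Emit:
arm_command:
  commands:
    - [0,0,0,0,0,0]
    - [0,0,0,0,0,0]
    - [0,0,0,0,0,0]
    - [0,0,0,0,0,0]
    - [0,0,-0.1,0,0,0]
    - [0,0,-0.3,0,0,0]
    - [0,0,-0.5,0,0,0]
    - [0,0,-0.7,0,0,0]
  claw: -1

```text
t: 25.65
tool_pos: [0.654, -0.2263, 0.308]
tool_rot: [-0.078, 0.997, -0.0, 0.0]
contact_force: [0.3, 0.1, -0.2]
gripper_width: 0.0825
grasp_force: 0.0
```

Emit:
arm_command:
  commands:
    - [0.15,0.35,0,0,0,0]
    - [0.3,0.7,0,0,0,0]
    - [0.4,1,0,0,0,0]

```text
t: 25.95
tool_pos: [0.5977, -0.1327, 0.3073]
tool_rot: [-0.078, 0.997, -0.0, 0.0]
contact_force: [1.0, -0.1, 0.3]
gripper_width: 0.0948
grasp_force: 0.0
```

Emit:
arm_command:
  commands:
    - [0.15,0.35,0,0,0,0]
    - [0.3,0.7,0.3,0,0,0]
    - [0.4,1,0.5,0,0,0]

```text
t: 26.25
tool_pos: [0.5423, -0.0399, 0.2564]
tool_rot: [-0.078, 0.997, -0.0, 0.0]
contact_force: [1.0, -0.8, -0.3]
gripper_width: 0.0951
grasp_force: 0.0
```

Emit:
arm_command:
  commands:
    - [0.15,0.35,0.2,0,0,0]
    - [0.3,0.7,0.4,0,0,0]
    - [0.4,1,0.5,0,0,0]
    - [0.4,1,0.5,0,0,0]
    - [0.4,1,0.5,0,0,0]

```text
t: 26.75
tool_pos: [0.4889, 0.0514, 0.2072]
tool_rot: [-0.079, 0.997, -0.0, 0.001]
contact_force: [0.7, -0.2, -0.4]
gripper_width: 0.0952
grasp_force: 0.0
```

```bash
python3 - <<'E'
from h import *
s=monitor.observe(); print(s["t"],s["tool_pos"],s["q"])
im,o=bridges("wrist"); cv2.imwrite("pics/w7.png",im[:,:,::-1])
for x in o: print(*x)
im=snap("side","s7")
a=cams.spot_point("lid_knob","side"); print([(d["uv"],d["conf"]) for d in a])
H=np.array([.6018,-.2336,.070]); u=np.array([.9875,.1573,0])
for th in(1.75,1.85): print(th,proj("side",H+u*(-.192*np.cos(th)+.005*np.sin(th))+[0,0,.192*np.sin(th)+.005*np.cos(th)]))
E
```

```text
26.75 [0.4889 0.0514 0.2072] [-0.0295  0.311   1.8876 -0.0002  0.9418 -1.7587]
0.97 [115. 148.  75.] [0.338  0.1572] 2.625 [0.023, 0.083] [430.  66.]
0.97 [174. 114. 103.] [0.3485 0.4128] 2.583 [0.032, 0.052] [627. 111.]
0.86 [102.  52.  26.] [0.6024 0.1642] 0.232 [0.024, 0.059] [386. 263.]
0.71 [137.  88.  55.] [0.4381 0.0545] 0.177 [0.025, 0.083] [330. 137.]
0.7 [136.  89.  53.] [0.4575 0.1661] 0.352 [0.024, 0.084] [411. 166.]
0.69 [165.  40.  16.] [0.5424 0.3918] 1.506 [0.025, 0.057] [550. 249.]
0.67 [194. 129. 139.] [0.5846 0.041 ] 1.251 [0.027, 0.082] [303. 240.]
[([312.2, 88.1], 0.61)]
1.75 [314.7341  84.5742]
1.85 [309.9778  85.6501]
```

The lid rests back, with the knob near its predicted open pixel. Next I grasp the first bridge, A, at (0.439, 0.054).

Emit:
arm_command:
  commands:
    - [0.25,0.1,0.3,0,0,0]
    - [0.49,0.107,0.6,0,0,0]
    - [0.49,0.107,0.9,0,0,0]
    - [0.49,0.107,1,0,0,0]
    - [0.49,0.107,1,0,0,0]

```text
t: 27.45
tool_pos: [0.4388, 0.0536, 0.1058]
tool_rot: [-0.078, 0.997, 0.0, -0.001]
contact_force: [1.0, -0.0, 0.0]
gripper_width: 0.095
grasp_force: 0.0
```

Emit:
arm_command:
  commands:
    - [0,0,0.3,0,0,0]
    - [0,0,0.6,0,0,0]
    - [0,0,0.8,0,0,0]
    - [0,0,0.92,0,0,0]
    - [0,0,0.98,0,0,0]
    - [0,0,1,0,0,0]
    - [0,0,1,0,0,0]
    - [0,0,1,0,0,0]

```text
t: 28.25
tool_pos: [0.4389, 0.054, 0.0071]
tool_rot: [-0.078, 0.997, -0.0, 0.001]
contact_force: [-0.6, 0.5, 0.1]
gripper_width: 0.095
grasp_force: 0.0
```

```bash
python3 - <<'E'
from h import *
s=monitor.observe(); print(s["t"],s["tool_pos"],s["contact_force"])
im,o=bridges("wrist"); 
for x in o: print(*x)
print(plan((.4385,.0543,.004),np.pi+.165))
E
```

```text
28.25 [0.4389 0.054  0.0071] [-0.5575  0.4767  0.1406]
0.96 [ 81. 114.  51.] [0.3375 0.1575] 2.654 [0.026, 0.082] [532. 104.]
0.78 [85. 46. 27.] [0.4317 0.053 ] 0.174 [0.021, 0.073] [320. 230.]
0.6 [136. 111.  71.] [ 0.4646 -0.1314] 2.98 [0.039, 0.09] [ 32. 233.]
[array([0.0025, 0.0036, 0.0302]), array([-0.0001,  0.0004, -0.0025])]
```

Emit:
arm_command:
  commands:
    - [0,0,0.03,0,0,0]
    - [0,0,0.03,0,0,0]
    - [0,0,0.03,0,0,0]
    - [0,0,0.03,0,0,0]
    - [0,0,0.03,0,0,0]
    - [0,0,0.03,0,0,0]
    - [0,0,0.03,0,0,0]
    - [0,0,0.03,0,0,0]
    - [0,0,0.03,0,0,0]
    - [0,0,0.03,0,0,0]
    - [0,0,0.03,0,0,0]
    - [0,0,0.03,0,0,0]
  claw: 1
  squeeze: 25

```text
t: 29.55
tool_pos: [0.4385, 0.054, 0.0034]
tool_rot: [-0.078, 0.997, -0.0, 0.0]
contact_force: [-0.9, 0.1, 0.7]
gripper_width: 0.0214
grasp_force: 25.0
```

Emit:
arm_command:
  commands:
    - [0,0,-0.2,0,0,0]
    - [0,0,-0.4,0,0,0]
    - [0,0,-0.6,0,0,0]
    - [0,0,-0.8,0,0,0]
    - [0,0,-1,0,0,0]
    - [0,0,-1,0,0,0]

```text
t: 30.15
tool_pos: [0.4393, 0.054, 0.1052]
tool_rot: [-0.079, 0.997, -0.0, 0.002]
contact_force: [0.8, -0.1, -0.7]
gripper_width: 0.0218
grasp_force: 25.0
```

Emit:
arm_command:
  commands:
    - [-0.03,-0.3,-0.2,0,0,0]
    - [-0.05,-0.6,-0.3,0,0,0]
    - [-0.07,-1,-0.3,0,0,0]
    - [-0.07,-1,-0.3,0,0,0]

```text
t: 30.55
tool_pos: [0.462, -0.0468, 0.1329]
tool_rot: [-0.077, 0.997, -0.0, 0.0]
contact_force: [-0.4, -0.4, -0.4]
gripper_width: 0.0216
grasp_force: 25.0
```

Emit:
arm_command:
  commands:
    - [-0.03,-0.3,0,0,0,0]
    - [-0.06,-0.6,0,0,0,0]
    - [-0.09,-0.9,0,0,0,0]
    - [-0.09,-0.9,0,0,0,0]

```text
t: 30.95
tool_pos: [0.4845, -0.1332, 0.1324]
tool_rot: [-0.077, 0.997, -0.0, -0.0]
contact_force: [0.3, 0.8, -0.5]
gripper_width: 0.0215
grasp_force: 25.0
```

Emit:
arm_command:
  commands:
    - [-0.03,-0.3,0,0,0,0]
    - [-0.06,-0.6,0,0,0,0]
    - [-0.09,-0.9,0,0,0,0]
    - [-0.09,-0.9,0,0,0,0]

```text
t: 31.35
tool_pos: [0.5074, -0.2201, 0.1324]
tool_rot: [-0.078, 0.997, -0.0, -0.0]
contact_force: [-0.1, 0.6, -0.5]
gripper_width: 0.0214
grasp_force: 25.0
```

Emit:
arm_command:
  commands:
    - [0,-0.4,0,0,0,0]
    - [0,-0.8,0,0,0,0]
    - [0,-0.85,0,0,0,0]
    - [0,-0.85,0,0,0,0]
    - [0,-0.85,0,0,0,0]

```text
t: 31.85
tool_pos: [0.5198, -0.3007, 0.1329]
tool_rot: [-0.079, 0.997, 0.001, -0.001]
contact_force: [-0.2, 0.0, -1.0]
gripper_width: 0.0215
grasp_force: 25.0
```

```bash
python3 - <<'E'
from h import *
s=monitor.observe(); print(s["t"],s["tool_pos"],s["gripper_width"],s["q"])
im=snap("wrist","w8")
print(plan((.5216,-.3021,.014),np.pi+.158))
print([(d["uv"],d["conf"],onz("wrist",d["uv"],.008)) for d in cams.spot_point("chest_in","wrist")[:2]])
E
```

```text
31.85 [ 0.5198 -0.3007  0.1329] 0.021536619643991613 [-0.6344  0.548   1.7057  0.0002  0.8895 -2.3631]
[array([-0.0146, -0.0176,  1.1917]), array([ 0.0003, -0.0002,  0.0001])]
[]
```

View pics/w8.png

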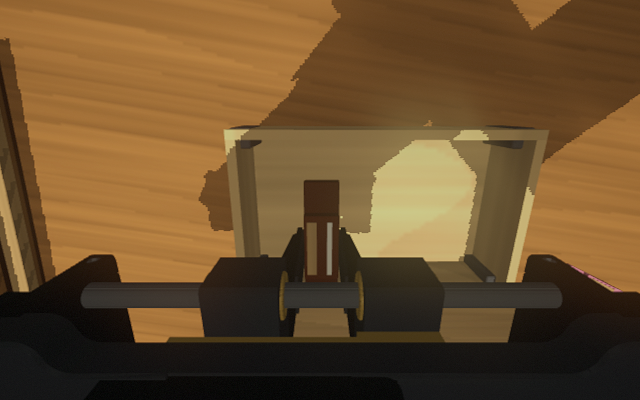

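The wrist view shows the bridge held at (321,230), inside the chest walls (230 to 545 across, front rim at row 130). I lower it and release.

Emit:
arm_command:
  commands:
    - [-0.01,-0.015,0.3,0,0,0]
    - [-0.01,-0.015,0.6,0,0,0]
    - [-0.01,-0.015,0.9,0,0,0]
    - [-0.01,-0.015,0.95,0,0,0]
    - [-0.01,-0.015,1,0,0,0]

```text
t: 32.45
tool_pos: [0.5217, -0.3033, 0.0336]
tool_rot: [-0.079, 0.997, 0.0, -0.0]
contact_force: [0.6, -0.6, 0.6]
gripper_width: 0.022
grasp_force: 25.0
```

Emit:
arm_command:
  commands:
    - [0,0,0.05,0,0,0]
    - [0,0,0.1,0,0,0]
    - [0,0,0.15,0,0,0]
    - [0,0,0.18,0,0,0]
    - [0,0,0.18,0,0,0]

```text
t: 32.95
tool_pos: [0.5214, -0.3039, 0.0152]
tool_rot: [-0.078, 0.997, 0.0, -0.0]
contact_force: [0.6, -0.5, -0.1]
gripper_width: 0.0218
grasp_force: 25.0
```

Emit:
arm_command:
  commands:
    - [0,0,0,0,0,0]
    - [0,0,0,0,0,0]
    - [0,0,0,0,0,0]
    - [0,0,0,0,0,0]
    - [0,0,0,0,0,0]
    - [0,0,-0.2,0,0,0]
    - [0,0,-0.5,0,0,0]
    - [0,0,-0.8,0,0,0]
    - [0,0,-1,0,0,0]
  claw: 0.05

```text
t: 33.85
tool_pos: [0.5218, -0.3041, 0.1174]
tool_rot: [-0.078, 0.997, -0.001, 0.001]
contact_force: [0.4, -1.0, -0.3]
gripper_width: 0.045
grasp_force: 0.0
```

Emit:
arm_command:
  commands:
    - [0,0.3,-0.2,0,0,0]
    - [0,0.6,-0.4,0,0,0]
    - [0.05,1,-0.6,0,0,0]
  claw: -1

```text
t: 34.15
tool_pos: [0.5009, -0.2055, 0.1761]
tool_rot: [-0.078, 0.997, -0.0, 0.0]
contact_force: [0.5, 1.1, 0.2]
gripper_width: 0.0639
grasp_force: 0.0
```

Emit:
arm_command:
  commands:
    - [0,0.4,0,0,0,0]
    - [0,0.8,0,0,0,0]
    - [0,1,0,0,0,0]

```text
t: 34.45
tool_pos: [0.4843, -0.1047, 0.1758]
tool_rot: [-0.079, 0.997, 0.0, 0.0]
contact_force: [0.1, -0.3, 0.2]
gripper_width: 0.0877
grasp_force: 0.0
```

Emit:
arm_command:
  commands:
    - [0,0.4,0,0,0,0]
    - [0,0.8,0,0,0,0]
    - [0,1,0,0,0,0]
    - [0,1,0,0,0,0]

```text
t: 34.85
tool_pos: [0.4691, -0.0065, 0.1756]
tool_rot: [-0.08, 0.997, 0.0, 0.0]
contact_force: [-0.3, -0.3, -0.6]
gripper_width: 0.0953
grasp_force: 0.0
```

Emit:
arm_command:
  commands:
    - [0,0.4,0,0,0,0]
    - [0,0.8,0,0,0,0]
    - [0,1,0,0,0,0]
    - [0,1,0,0,0,0]
    - [0,1,0,0,0,0]

```text
t: 35.35
tool_pos: [0.4543, 0.0897, 0.1754]
tool_rot: [-0.079, 0.997, -0.0, 0.0]
contact_force: [0.2, -0.2, -0.3]
gripper_width: 0.0953
grasp_force: 0.0
```

```bash
python3 - <<'E'
from h import *
s=monitor.observe(); print(s["t"],s["tool_pos"],s["q"])
im,o=bridges("wrist"); cv2.imwrite("pics/w9.png",im[:,:,::-1])
for x in o: print(*x)
print(plan((.4575,.1665,.11),np.pi+.34))
E
```

```text
35.35 [0.4543 0.0897 0.1754] [ 0.0523  0.3153  1.9893 -0.0004  0.8367 -1.6758]
0.94 [100.  49.  24.] [0.6129 0.1661] 0.202 [0.023, 0.083] [358. 300.]
0.86 [58. 38. 20.] [ 0.5351 -0.2927] 2.981 [0.017, 0.059] [  7. 198.]
0.67 [193. 131. 134.] [0.5848 0.045 ] 1.239 [0.03, 0.076] [273. 270.]
0.63 [130.  81.  49.] [0.4566 0.166 ] 0.347 [0.023, 0.084] [382. 192.]
0.59 [120. 156.  84.] [0.3375 0.1572] 2.648 [0.024, 0.085] [398.  90.]
[array([-0.1511,  0.7584,  0.6537]), array([-0.0001,  0.    , -0.0585])]
```

Emit:
arm_command:
  commands:
    - [-0.07,0.35,0.2,0,0,-0.03]
    - [-0.15,0.72,0.4,0,0,-0.056]
    - [-0.15,0.758,0.6,0,0,-0.056]
    - [-0.15,0.758,0.8,0,0,-0.056]
    - [-0.15,0.758,0.8,0,0,-0.056]

```text
t: 35.95
tool_pos: [0.4563, 0.1666, 0.0935]
tool_rot: [-0.165, 0.986, -0.0, -0.002]
contact_force: [-0.0, -0.4, 0.4]
gripper_width: 0.0946
grasp_force: 0.0
```

```bash
python3 - <<'E'
from h import *
s=monitor.observe(); print(s["t"],s["tool_pos"])
im,o=bridges("wrist")
for x in o: print(*x)
print(plan((.457,.1663,.004),np.pi+.335))
E
```

```text
35.95 [0.4563 0.1666 0.0935]
0.83 [ 91. 114.  58.] [0.3377 0.1581] 2.644 [0.023, 0.083] [359.  69.]
0.8 [68. 37. 19.] [0.4579 0.1667] 0.36 [0.022, 0.085] [320. 201.]
0.73 [102.  47.  24.] [0.605  0.1661] 0.132 [0.022, 0.047] [276. 324.]
0.68 [185. 127. 110.] [0.3447 0.4157] 2.56 [0.031, 0.056] [616. 176.]
0.6 [177.5 100.5 111. ] [0.5702 0.0343] 1.412 [0.011, 0.059] [161. 262.]
0.5 [97. 77. 47.] [ 0.5087 -0.1131] 0.037 [0.017, 0.163] [ 10. 150.]
[array([ 0.0039, -0.0034,  0.916 ]), array([-0.    , -0.0002, -0.001 ])]
```

Emit:
arm_command:
  commands:
    - [0,0,0.3,0,0,0]
    - [0,0,0.6,0,0,0]
    - [0,0,0.8,0,0,0]
    - [0,0,0.87,0,0,0]
    - [0,0,0.91,0,0,0]
    - [0,0,0.91,0,0,0]

```text
t: 36.65
tool_pos: [0.4575, 0.1675, 0.0051]
tool_rot: [-0.166, 0.986, -0.0, 0.001]
contact_force: [0.5, -0.5, -1.0]
gripper_width: 0.0955
grasp_force: 0.0
```

Emit:
arm_command:
  commands:
    - [0,0,0,0,0,0]
    - [0,0,0,0,0,0]
    - [0,0,0,0,0,0]
    - [0,0,0,0,0,0]
    - [0,0,0,0,0,0]
    - [0,0,0,0,0,0]
    - [0,0,0,0,0,0]
    - [0,0,0,0,0,0]
    - [0,0,0,0,0,0]
    - [0,0,0,0,0,0]
    - [0,0,0,0,0,0]
  claw: 1

```text
t: 37.75
tool_pos: [0.4569, 0.1676, 0.0044]
tool_rot: [-0.166, 0.986, -0.0, -0.0]
contact_force: [-0.6, -0.5, -0.9]
gripper_width: 0.0218
grasp_force: 25.0
```

Emit:
arm_command:
  commands:
    - [0,0,-0.2,0,0,0]
    - [0,0,-0.4,0,0,0]
    - [0,0,-0.6,0,0,0]
    - [0,0,-0.8,0,0,0.03]
    - [0,0,-1,0,0,0.056]
    - [0,0,-1,0,0,0.056]

```text
t: 38.35
tool_pos: [0.4577, 0.1678, 0.1063]
tool_rot: [-0.078, 0.997, 0.0, 0.002]
contact_force: [1.5, 0.3, -0.1]
gripper_width: 0.0218
grasp_force: 25.0
```

```bash
python3 - <<'E'
from h import *
s=monitor.observe(); print(s["t"],s["tool_pos"],s["gripper_width"],s["grasp_force"])
print(plan((.513,-.2478,.135),np.pi+.158))
E
```

```text
38.35 [0.4577 0.1678 0.1063] 0.021849581923969196 25.00077411532402
[array([ 0.0965, -4.1917, -0.2878]), array([ 0.0001,  0.0012, -0.0008])]
```

Emit:
arm_command:
  commands:
    - [0.05,-0.3,-0.2,0,0,0]
    - [0.1,-0.6,-0.29,0,0,0]
    - [0.1,-1,-0.29,0,0,0]
    - [0.1,-1,-0.29,0,0,0]

```text
t: 38.75
tool_pos: [0.4631, 0.0642, 0.1329]
tool_rot: [-0.078, 0.997, -0.0, 0.0]
contact_force: [0.0, 1.1, -1.0]
gripper_width: 0.0221
grasp_force: 25.0
```

Emit:
arm_command:
  commands:
    - [0,-0.35,0,0,0,0]
    - [0,-0.7,0,0,0,0]
    - [0,-1,0,0,0,0]

```text
t: 39.05
tool_pos: [0.4782, -0.0324, 0.1326]
tool_rot: [-0.079, 0.997, 0.0, -0.0]
contact_force: [-0.0, 0.5, -0.7]
gripper_width: 0.0214
grasp_force: 25.0
```

Emit:
arm_command:
  commands:
    - [0,-0.35,0,0,0,0]
    - [0,-0.7,0,0,0,0]
    - [0,-1,0,0,0,0]

```text
t: 39.35
tool_pos: [0.4939, -0.1314, 0.1325]
tool_rot: [-0.079, 0.997, 0.0, -0.0]
contact_force: [0.9, 0.2, -0.2]
gripper_width: 0.022
grasp_force: 25.0
```

Emit:
arm_command:
  commands:
    - [0,-0.35,0,0,0,0]
    - [0,-0.7,0,0,0,0]
    - [0,-1,0,0,0,0]
    - [0,-1,0,0,0,0]

```text
t: 39.75
tool_pos: [0.51, -0.2315, 0.1322]
tool_rot: [-0.078, 0.997, -0.0, -0.0]
contact_force: [0.3, 0.2, -0.3]
gripper_width: 0.0217
grasp_force: 25.0
```

Emit:
arm_command:
  commands:
    - [0,-0.19,0,0,0,0]
    - [0,-0.19,0,0,0,0]
    - [0,-0.19,0,0,0,0]

```text
t: 40.05
tool_pos: [0.5125, -0.2473, 0.133]
tool_rot: [-0.079, 0.997, 0.0, -0.0]
contact_force: [0.2, 1.6, 0.0]
gripper_width: 0.0218
grasp_force: 25.0
```

```bash
python3 - <<'E'
from h import *
s=monitor.observe(); print(s["t"],s["tool_pos"],s["gripper_width"],s["grasp_force"])
im,o=bridges("wrist"); cv2.imwrite("pics/w10.png",im[:,:,::-1])
for x in o: print(*x)
print(plan((.513,-.2478,.014),np.pi+.158))
E
```

```text
40.05 [ 0.5125 -0.2473  0.133 ] 0.02180302849852377 24.999917596578598
0.8 [70. 44. 25.] [ 0.5227 -0.3042] 0.184 [0.025, 0.086] [267. 191.]
0.7 [67. 42. 24.] [ 0.5605 -0.2385] 0.176 [0.037, 0.123] [322. 230.]
0.65 [156.  90.  97.] [ 0.5721 -0.0006] 0.061 [0.012, 0.022] [520. 272.]
[array([-0.004 , -0.0086,  1.1931]), array([ 0.0001, -0.0001, -0.    ])]
```

View pics/w10.png

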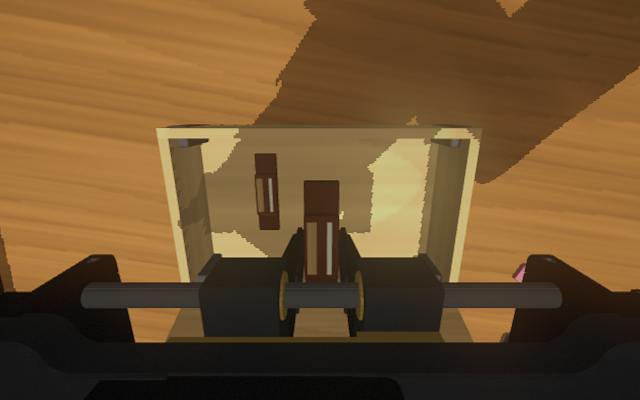

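Bridge A lies flat in the chest at (267,191), and the second one is held at (321,230). I lower it, release, and go back for B.

Emit:
arm_command:
  commands:
    - [0,-0.01,0.3,0,0,0]
    - [0,-0.01,0.6,0,0,0]
    - [0,-0.01,0.9,0,0,0]
    - [0,-0.01,0.95,0,0,0]
    - [0,-0.01,1,0,0,0]

```text
t: 40.65
tool_pos: [0.5129, -0.2484, 0.0335]
tool_rot: [-0.079, 0.997, 0.0, -0.0]
contact_force: [0.2, 0.0, 0.1]
gripper_width: 0.022
grasp_force: 25.0
```

Emit:
arm_command:
  commands:
    - [0,0,0.05,0,0,0]
    - [0,0,0.1,0,0,0]
    - [0,0,0.15,0,0,0]
    - [0,0,0.18,0,0,0]
    - [0,0,0.18,0,0,0]

```text
t: 41.15
tool_pos: [0.5126, -0.2488, 0.0152]
tool_rot: [-0.078, 0.997, 0.0, -0.0]
contact_force: [0.0, 0.2, 0.2]
gripper_width: 0.0218
grasp_force: 25.0
```

Emit:
arm_command:
  commands:
    - [0,0,0,0,0,0]
    - [0,0,0,0,0,0]
    - [0,0,0,0,0,0]
    - [0,0,0,0,0,0]
    - [0,0,0,0,0,0]
    - [0,0,-0.2,0,0,0]
    - [0,0,-0.5,0,0,0]
    - [0,0,-0.8,0,0,0]
    - [0,0,-1,0,0,0]
  claw: 0.05

```text
t: 42.05
tool_pos: [0.5131, -0.249, 0.1174]
tool_rot: [-0.079, 0.997, -0.001, 0.001]
contact_force: [-0.4, 0.3, 1.1]
gripper_width: 0.0453
grasp_force: 0.0
```

Emit:
arm_command:
  commands:
    - [0,0.3,-0.2,0,0,0]
    - [0,0.6,-0.4,0,0,0]
    - [0,1,-0.9,0,0,0]
  claw: -1

```text
t: 42.35
tool_pos: [0.4972, -0.1575, 0.1938]
tool_rot: [-0.078, 0.997, 0.001, -0.002]
contact_force: [0.2, 0.9, 1.0]
gripper_width: 0.0635
grasp_force: 0.0
```

Emit:
arm_command:
  commands:
    - [-0.2,0.4,0,0,0,0]
    - [-0.4,0.8,0,0,0,0]
    - [-0.5,1,0,0,0,0]

```text
t: 42.65
tool_pos: [0.5326, -0.0494, 0.195]
tool_rot: [-0.079, 0.997, -0.0, 0.0]
contact_force: [-0.1, -0.5, -0.2]
gripper_width: 0.0879
grasp_force: 0.0
```

Emit:
arm_command:
  commands:
    - [-0.2,0.4,0,0,0,0]
    - [-0.4,0.8,0,0,0,0]
    - [-0.6,1,0,0,0,0]
    - [-0.7,1,0,0,0,0]

```text
t: 43.05
tool_pos: [0.5863, 0.0603, 0.1945]
tool_rot: [-0.08, 0.997, 0.0, 0.0]
contact_force: [-0.4, -0.3, 0.0]
gripper_width: 0.095
grasp_force: 0.0
```

Emit:
arm_command:
  commands:
    - [-0.2,0.4,0,0,0,0]
    - [-0.4,0.5,0,0,0,0]
    - [-0.5,0.5,0,0,0,0]
    - [-0.5,0.5,0,0,0,0]
    - [-0.5,0.5,0,0,0,0]

```text
t: 43.55
tool_pos: [0.6268, 0.1135, 0.1942]
tool_rot: [-0.078, 0.997, -0.0, -0.0]
contact_force: [0.1, -0.1, -1.0]
gripper_width: 0.095
grasp_force: 0.0
```

```bash
python3 - <<'E'
from h import *
s=monitor.observe(); print(s["t"],s["tool_pos"],s["q"])
im,o=bridges("wrist"); cv2.imwrite("pics/w11.png",im[:,:,::-1])
for x in o: print(*x)
print(plan((.6164,.167,.11),np.pi+.165))
E
```

```text
43.55 [0.6268 0.1135 0.1942] [ 0.0756  0.5281  1.5506 -0.0003  1.0638 -1.6511]
0.94 [87. 43. 20.] [ 0.5207 -0.2531] 0.146 [0.034, 0.074] [12. 37.]
0.74 [135.  77.  82.] [0.585  0.0419] 1.265 [0.024, 0.083] [268. 137.]
0.73 [67. 80. 30.] [0.5862 0.4086] 0.468 [0.195, 0.341] [552. 167.]
0.7 [136.  87.  56.] [0.6157 0.168 ] 0.152 [0.023, 0.084] [364. 176.]
0.64 [55. 53. 55.] [0.6791 0.4298] 1.525 [0.05, 0.16] [540. 250.]
[array([0.0188, 0.5427, 0.8447]), array([-0.    , -0.0001, -0.0029])]
```

Emit:
arm_command:
  commands:
    - [0.02,0.3,0.2,0,0,0]
    - [0.02,0.54,0.5,0,0,0]
    - [0.02,0.545,0.8,0,0,0]
    - [0.02,0.545,0.9,0,0,0]
    - [0.02,0.545,0.9,0,0,0]
    - [0.02,0.545,0.9,0,0,0]
  claw: -0.45

```text
t: 44.25
tool_pos: [0.6174, 0.1677, 0.1057]
tool_rot: [-0.078, 0.997, -0.0, 0.001]
contact_force: [-0.3, 0.2, 0.5]
gripper_width: 0.069
grasp_force: 0.0
```

```bash
python3 - <<'E'
from h import *
s=monitor.observe(); print(s["t"],s["tool_pos"],s["gripper_width"])
im,o=bridges("wrist")
for x in o: print(*x)
print(plan((.616,.1675,.004),np.pi+.16))
E
```

```text
44.25 [0.6174 0.1677 0.1057] 0.06895485621095804
0.61 [141.  81.  85.] [0.5856 0.0431] 1.275 [0.026, 0.085] [193. 146.]
0.56 [70. 39. 20.] [0.6161 0.1684] 0.168 [0.022, 0.085] [322. 196.]
[array([ 0.0179, -0.0014,  1.0205]), array([-0.    ,  0.0007, -0.0012])]
```

Emit:
arm_command:
  commands:
    - [0.01,0,0.3,0,0,0]
    - [0.01,0,0.6,0,0,0]
    - [0.01,0,0.85,0,0,0]
    - [0.01,0,0.95,0,0,0]
    - [0.01,0,1,0,0,0]
    - [0.01,0,1,0,0,0]
    - [0.01,0,1,0,0,0]

```text
t: 45.05
tool_pos: [0.6164, 0.1683, 0.0057]
tool_rot: [-0.078, 0.997, 0.0, 0.001]
contact_force: [0.3, 0.8, 0.6]
gripper_width: 0.0688
grasp_force: 0.0
```

Emit:
arm_command:
  commands:
    - [0,0,0.01,0,0,0]
    - [0,0,0.01,0,0,0]
    - [0,0,0.01,0,0,0]
    - [0,0,0.01,0,0,0]
    - [0,0,0.01,0,0,0]
    - [0,0,0.01,0,0,0]
    - [0,0,0.01,0,0,0]
    - [0,0,0.01,0,0,0]
    - [0,0,0.01,0,0,0]
    - [0,0,0.01,0,0,0]
  claw: 1

```text
t: 46.05
tool_pos: [0.6158, 0.1682, 0.0034]
tool_rot: [-0.078, 0.997, -0.0, 0.0]
contact_force: [0.0, -0.1, -0.3]
gripper_width: 0.022
grasp_force: 25.0
```

Emit:
arm_command:
  commands:
    - [0,0,-0.2,0,0,0]
    - [0,0,-0.4,0,0,0]
    - [0,0,-0.6,0,0,0]
    - [0,0,-0.8,0,0,0]
    - [0,0,-1,0,0,0]
    - [0,0,-1,0,0,0]

```text
t: 46.65
tool_pos: [0.6168, 0.1684, 0.1059]
tool_rot: [-0.079, 0.997, 0.0, 0.002]
contact_force: [0.5, -0.4, -0.0]
gripper_width: 0.0219
grasp_force: 25.0
```

```bash
python3 - <<'E'
from h import *
s=monitor.observe(); print(s["t"],s["tool_pos"],s["gripper_width"],s["grasp_force"])
print(plan((.5044,-.1935,.135),np.pi+.158))
E
```

```text
46.65 [0.6168 0.1684 0.1059] 0.021867664789846863 24.999892562627792
[array([ 1.6757, -3.3985, -0.2979]), array([-0.    ,  0.0013, -0.0003])]
```

Emit:
arm_command:
  commands:
    - [0.35,-0.3,-0.3,0,0,0]
    - [0.7,-0.6,-0.5,0,0,0]
    - [1,-0.9,-0.5,0,0,0]
    - [1,-0.9,-0.5,0,0,0]

```text
t: 47.05
tool_pos: [0.5281, 0.0609, 0.1534]
tool_rot: [-0.077, 0.997, -0.0, -0.001]
contact_force: [-0.1, -0.1, -0.7]
gripper_width: 0.0219
grasp_force: 25.0
```

Emit:
arm_command:
  commands:
    - [0.35,-0.35,0,0,0,0]
    - [0.6,-0.7,0,0,0,0]
    - [0.68,-1,0,0,0,0]

```text
t: 47.35
tool_pos: [0.4776, -0.0466, 0.1527]
tool_rot: [-0.079, 0.997, 0.0, -0.001]
contact_force: [0.3, 0.2, 0.1]
gripper_width: 0.0219
grasp_force: 25.0
```

Emit:
arm_command:
  commands:
    - [0,-0.35,0,0,0,0]
    - [0,-0.7,0,0,0,0]
    - [0,-1,0,0,0,0]
    - [0,-1,0,0,0,0]

```text
t: 47.75
tool_pos: [0.4959, -0.1471, 0.1525]
tool_rot: [-0.077, 0.997, -0.0, -0.0]
contact_force: [-0.2, 0.3, -0.4]
gripper_width: 0.0216
grasp_force: 25.0
```

Emit:
arm_command:
  commands:
    - [0,-0.25,0.1,0,0,0]
    - [0,-0.5,0.2,0,0,0]
    - [0,-0.5,0.2,0,0,0]
    - [0,-0.5,0.2,0,0,0]

```text
t: 48.15
tool_pos: [0.5028, -0.1931, 0.1327]
tool_rot: [-0.078, 0.997, 0.001, -0.001]
contact_force: [-0.3, -0.2, -0.1]
gripper_width: 0.0218
grasp_force: 25.0
```

```bash
python3 - <<'E'
from h import *
s=monitor.observe(); print(s["t"],s["tool_pos"],s["gripper_width"],s["grasp_force"])
im,o=bridges("wrist"); cv2.imwrite("pics/w12.png",im[:,:,::-1])
for x in o: print(*x)
print(plan((.5044,-.1935,.014),np.pi+.158))
E
```

```text
48.15 [ 0.5028 -0.1931  0.1327] 0.021774680228676718 24.999986439943314
0.9 [72. 45. 26.] [ 0.515  -0.2487] 0.16 [0.023, 0.086] [268. 193.]
0.85 [83. 58. 33.] [ 0.5235 -0.3053] 0.186 [0.025, 0.086] [215. 193.]
0.78 [203. 135. 141.] [0.5701 0.0181] 1.728 [0.022, 0.048] [488. 273.]
0.71 [67. 41. 23.] [ 0.5508 -0.1842] 0.175 [0.037, 0.123] [322. 230.]
[array([-0.0136, -0.0105,  1.1939]), array([ 0.0001, -0.0001, -0.0001])]
```

Emit:
arm_command:
  commands:
    - [-0.01,-0.01,0.3,0,0,0]
    - [-0.01,-0.01,0.6,0,0,0]
    - [-0.01,-0.01,0.9,0,0,0]
    - [-0.01,-0.01,0.95,0,0,0]
    - [-0.01,-0.01,1,0,0,0]

```text
t: 48.75
tool_pos: [0.5044, -0.1941, 0.0337]
tool_rot: [-0.079, 0.997, 0.0, -0.0]
contact_force: [0.1, 0.5, -1.0]
gripper_width: 0.0217
grasp_force: 25.0
```

Emit:
arm_command:
  commands:
    - [0,0,0.05,0,0,0]
    - [0,0,0.1,0,0,0]
    - [0,0,0.15,0,0,0]
    - [0,0,0.18,0,0,0]
    - [0,0,0.18,0,0,0]

```text
t: 49.25
tool_pos: [0.5041, -0.1947, 0.0153]
tool_rot: [-0.078, 0.997, 0.0, -0.0]
contact_force: [-0.3, -0.4, -0.5]
gripper_width: 0.0219
grasp_force: 25.0
```

Emit:
arm_command:
  commands:
    - [0,0,0,0,0,0]
    - [0,0,0,0,0,0]
    - [0,0,0,0,0,0]
    - [0,0,0,0,0,0]
    - [0,0,0,0,0,0]
    - [0,0,-0.2,0,0,0]
    - [0,0,-0.5,0,0,0]
    - [0,0,-0.8,0,0,0]
    - [0,0,-1,0,0,0]
  claw: 0.05

```text
t: 50.15
tool_pos: [0.5045, -0.1949, 0.1174]
tool_rot: [-0.079, 0.997, -0.0, 0.001]
contact_force: [0.6, 0.2, -0.3]
gripper_width: 0.0448
grasp_force: 0.0
```

Emit:
arm_command:
  commands:
    - [0,0.2,-0.4,0,0,0]
    - [0,0.5,-0.8,0,0,0]
    - [0,1,-1,0,0,0]
  claw: -1

```text
t: 50.45
tool_pos: [0.4899, -0.0999, 0.217]
tool_rot: [-0.077, 0.997, -0.001, 0.002]
contact_force: [0.2, 0.2, 0.1]
gripper_width: 0.0637
grasp_force: 0.0
```

Emit:
arm_command:
  commands:
    - [0,0.4,-0.2,0,0,0]
    - [0,0.8,-0.5,0,0,0]
    - [-0.1,1,-0.5,0,0,0]

```text
t: 50.75
tool_pos: [0.4831, 0.0031, 0.2676]
tool_rot: [-0.079, 0.997, -0.0, 0.003]
contact_force: [1.1, -0.1, 0.1]
gripper_width: 0.088
grasp_force: 0.0
```

Emit:
arm_command:
  commands:
    - [-0.1,0.4,0,0,0,0]
    - [-0.3,0.8,0,0,0,0]
    - [-0.5,1,0,0,0,0]
    - [-0.5,1,0,0,0,0]
    - [-0.5,1,0,0,0,0]

```text
t: 51.25
tool_pos: [0.5167, 0.1077, 0.2637]
tool_rot: [-0.079, 0.997, -0.0, -0.0]
contact_force: [-0.8, -0.8, -0.3]
gripper_width: 0.0951
grasp_force: 0.0
```

Emit:
arm_command:
  commands:
    - [-0.1,0.4,0,0,0,-0.045]
    - [-0.3,0.8,0,0,0,-0.09]
    - [-0.4,1,0,0,0,-0.135]
    - [-0.4,1,0,0,0,-0.18]
    - [-0.4,1,0,0,0,-0.225]
    - [-0.4,1,0,0,0,-0.27]
    - [-0.4,1,0,0,0,-0.315]
    - [-0.4,1,0,0,0,-0.36]
    - [-0.4,1,0,0,0,-0.36]
    - [-0.4,1,0,0,0,-0.36]

```text
t: 52.25
tool_pos: [0.5408, 0.2117, 0.2641]
tool_rot: [-0.598, 0.801, -0.0, -0.0]
contact_force: [-0.4, 0.8, -0.2]
gripper_width: 0.0949
grasp_force: 0.0
```

```bash
python3 - <<'E'
from h import *
s=monitor.observe(); print(s["t"],s["tool_pos"],s["gripper_width"],s["q"])
for n in("top","side"):
    im,o=bridges(n); cv2.imwrite(f"pics/{n}13.png",im[:,:,::-1])
    for x in o: print(n,*x)
print([(d["uv"],d["conf"]) for d in cams.spot_point("lid_knob","side")])
print(plan((.528,.335,.25),np.pi+1.3))
E
```

```text
52.25 [0.5408 0.2117 0.2641] 0.0949463654011803 [ 0.2594  0.3814  1.605  -0.0001  1.1553 -2.5943]
top 0.82 [127.  70.  42.] [ 0.5057 -0.196 ] 0.137 [0.027, 0.084] [448. 216.]
top 0.82 [124.   68.   39.5] [ 0.5147 -0.2502] 0.129 [0.028, 0.083] [467. 213.]
top 0.76 [239. 163. 179.] [0.5839 0.0389] 1.241 [0.025, 0.075] [364. 189.]
top 0.65 [240. 192. 208.] [0.3311 0.4251] 2.579 [0.025, 0.084] [225. 278.]
top 0.58 [115.  63.  37.] [ 0.5221 -0.3055] 0.168 [0.026, 0.083] [487. 210.]
side 0.75 [232. 139. 152.] [0.3287 0.429 ] 2.534 [0.031, 0.087] [373. 271.]
side 0.5 [92. 44. 26.] [ 0.489  -0.2569] 1.702 [0.034, 0.036] [352. 136.]
[([278.1, 151.3], 0.69), ([299.9, 131.9], 0.29)]
[array([-1.1415,  0.4678,  0.1401]), array([-0.    , -0.    , -0.0043])]
```

View pics/top13.png

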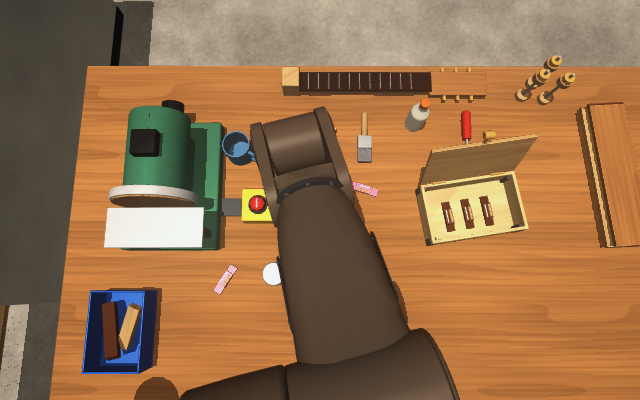

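All three bridges lie flat in the chest at (448,216), (467,213) and (487,210), and the lid is open. No other dark bridge shows, and the button is still latched. I go to twist it.

Emit:
arm_command:
  commands:
    - [-0.4,0.2,0,0,0,0]
    - [-0.8,0.4,0,0,0,0]
    - [-1,0.465,0.2,0,0,0]
    - [-1,0.465,0.5,0,0,0]
    - [-1,0.465,0.8,0,0,0]
    - [-1,0.465,1,0,0,0]
    - [-1,0.465,1,0,0,0]
  claw: -0.3

```text
t: 53.2
tool_pos: [0.523, 0.321, 0.1614]
tool_rot: [-0.6, 0.8, 0.0, -0.002]
contact_force: [0.2, -0.0, -0.1]
gripper_width: 0.0617
grasp_force: 0.0
```

Emit:
arm_command:
  commands:
    - [-0.14,0,0.2,0,0,0]
    - [-0.14,0,0.4,0,0,0]
    - [-0.14,0,0.5,0,0,0]
    - [-0.14,0,0.5,0,0,0]
    - [-0.14,0,0.5,0,0,0]

```text
t: 53.7
tool_pos: [0.5285, 0.335, 0.1151]
tool_rot: [-0.6, 0.8, -0.0, 0.001]
contact_force: [1.0, 0.5, -0.4]
gripper_width: 0.062
grasp_force: 0.0
```

```bash
python3 - <<'E'
from h import *
s=monitor.observe(); print(s["t"],s["tool_pos"],s["gripper_width"],s["q"])
im=snap("wrist","w14"); print([(d["uv"],d["conf"],onz("wrist",d["uv"],.08)) for d in cams.spot_point("stop_top","wrist")])
print(plan((.528,.335,.063)))
E
```

```text
53.7 [0.5285 0.335  0.1151] 0.06203308058449605 [ 0.4594  0.6003  1.6574 -0.0001  0.8828 -2.399 ]
[([315.4, 224.8], 0.61, array([0.5339, 0.3355, 0.08  ])), ([113.0, 198.7], 0.38, array([0.6748, 0.2726, 0.08  ]))]
[array([0.0019, 0.0058, 0.5226])]
```

View pics/w14.png

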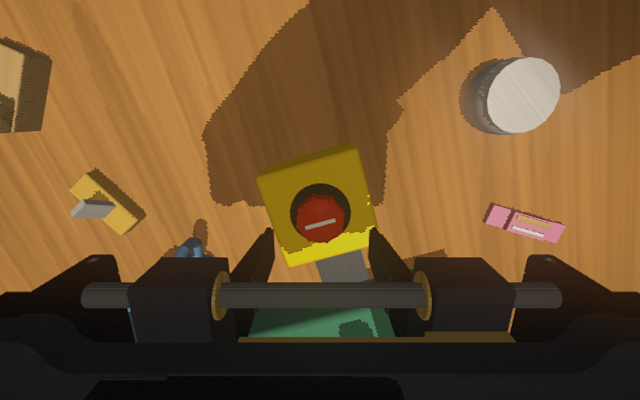

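The button head at (320,219) is centred between the fingers. I descend and grip the rim.

Emit:
arm_command:
  commands:
    - [0,0.005,0.15,0,0,0]
    - [0,0.005,0.3,0,0,0]
    - [0,0.005,0.4,0,0,0]
    - [0,0.005,0.47,0,0,0]
    - [0,0.005,0.51,0,0,0]
    - [0,0.005,0.51,0,0,0]

```text
t: 54.4
tool_pos: [0.5275, 0.3349, 0.0625]
tool_rot: [-0.6, 0.8, 0.0, -0.0]
contact_force: [0.4, -0.7, 0.3]
gripper_width: 0.0617
grasp_force: 0.0
```

Emit:
arm_command:
  commands:
    - [0,0,0,0,0,0]
    - [0,0,0,0,0,0]
    - [0,0,0,0,0,0]
    - [0,0,0,0,0,0]
    - [0,0,0,0,0,0]
    - [0,0,0,0,0,0]
  claw: 1
  squeeze: 20

```text
t: 55.0
tool_pos: [0.5291, 0.3349, 0.0635]
tool_rot: [-0.6, 0.8, -0.001, 0.001]
contact_force: [7.8, -3.2, -0.9]
gripper_width: 0.0374
grasp_force: 20.0
```

Emit:
arm_command:
  commands:
    - [0,-0.01,0,0,0,0.03]
    - [0,-0.01,0,0,0,0.06]
    - [0,-0.01,0,0,0,0.09]
    - [0,-0.01,0,0,0,0.12]
    - [0,-0.01,0,0,0,0.15]
    - [0,-0.01,0,0,0,0.18]
    - [0,-0.01,0,0,0,0.21]
    - [0,-0.01,0,0,0,0.24]
    - [0,-0.01,0,0,0,0.265]
    - [0,-0.01,0,0,0,0.265]

```text
t: 56.0
tool_pos: [0.5294, 0.3347, 0.0639]
tool_rot: [-0.225, 0.974, 0.0, 0.001]
contact_force: [3.5, -2.4, 4.9]
gripper_width: 0.0374
grasp_force: 20.0
```

Emit:
arm_command:
  commands:
    - [0,0,0,0,0,0]
    - [0,0,0,0,0,0]
    - [0,0,0,0,0,0]
    - [0,0,0,0,0,0]
    - [0,0,0,0,0,0]
    - [0,0,-0.2,0,0,0]
    - [0,0,-0.5,0,0,0]
    - [0,0,-1,0,0,0]
  claw: -0.3

```text
t: 56.8
tool_pos: [0.5274, 0.3342, 0.1616]
tool_rot: [-0.226, 0.974, -0.001, -0.003]
contact_force: [0.3, 0.8, 1.2]
gripper_width: 0.0617
grasp_force: 0.0
```

```bash
python3 - <<'E'
from h import *
s=monitor.observe(); print(s["t"],s["tool_pos"],s["tool_rot"],s["contact_force"])
im0=cv2.imread("pics/side0.png"); im1=cams.capture("side")[:,:,::-1]
c=lambda i:cv2.resize(i[200:260,280:350],None,fx=5,fy=5)
cv2.imwrite("pics/s15.png",np.hstack([c(im0),c(im1)]))
E
```

```text
56.8 [0.5274 0.3342 0.1616] [-0.2259  0.9741 -0.0006 -0.0026] [0.3218 0.7811 1.1731]
```

View pics/s15.png

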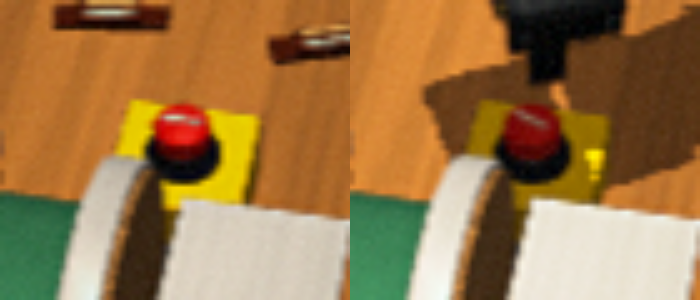

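The button head is back at its starting height, so it has popped up. I retreat and do a final check.

Emit:
arm_command:
  commands:
    - [0,-0.2,-0.5,0,0,0]
    - [0,-0.6,-0.8,0,0,0]
    - [0,-1,-1,0,0,0]
    - [0,-1,-1,0,0,0]
    - [0,-1,-1,0,0,0]
    - [0,-1,-1,0,0,0]
    - [0,-1,-1,0,0,0]
    - [0,-1,-1,0,0,0]

```text
t: 57.65
tool_pos: [0.572, 0.2458, 0.2623]
tool_rot: [-0.226, 0.974, -0.0, -0.001]
contact_force: [-0.7, -0.3, 0.4]
gripper_width: 0.0617
grasp_force: 0.0
```

```bash
python3 - <<'E'
from h import *
s=monitor.observe(); print(s["t"],s["tool_pos"],s["joint_vel"])
im,o=bridges("top"); cv2.imwrite("pics/top16.png",im[:,:,::-1])
for x in o: print(*x)
b=cv2.imread("pics/top13.png").astype(int); d=np.abs(b-im[:,:,::-1].astype(int)).max(2)[130:245,405:540]; print("chest diff px",(d>40).sum())
s1=cams.capture("side")[:,:,::-1].astype(int); d=np.abs(cv2.imread("pics/side0.png").astype(int)-s1).max(2)[205:240,300:335]; print("stop diff px",(d>60).sum())
env.close_job()
E
```

```text
57.65 [0.572  0.2458 0.2623] [-0.0039 -0.0031 -0.0028 -0.0004 -0.0013 -0.0009]
0.79 [120.  65.  38.] [ 0.5229 -0.3061] 0.168 [0.029, 0.083] [487. 210.]
0.73 [132.   73.5  44.5] [ 0.4866 -0.1939] 0.168 [0.028, 0.082] [448. 223.]
0.71 [241. 195. 211.] [0.3305 0.4249] 2.568 [0.025, 0.085] [225. 279.]
0.64 [126.  69.  41.] [ 0.5142 -0.2502] 0.15 [0.026, 0.084] [467. 213.]
0.64 [241. 166. 183.] [0.5849 0.0427] 1.321 [0.027, 0.085] [363. 188.]
chest diff px 313
stop diff px 425
the job is handed in; nothing more can be done
```

I pressed and latched the stop button, opened the lid to its stop, laid all three dark bridges flat in the chest, then twisted the button so it popped back up, and handed the job in. One bridge shifted about 2 cm inside the chest before hand-in (most likely the knock the task warned of); the last reading still put it between the walls with a flat-lying outline.

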